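# Comb the soap sticks straight and top up the display tray

### The job

In the display tray, comb the scattered soap sticks towards you with the wooden rake until they lie straight, side by side next to the tray's near fence; never push or grip those sticks with the fingers. Then tip the twin tubes so that the new sticks slide out at the mouths, take out each new stick, lay it in the free space of the tray, and comb the new sticks in with the rake too, so that all lie flat, straight and parallel in rows in the part next to the fence. Finish with the tubes level again and the rake standing on its mat, and leave the other goods on the counter where they are.

Things in the scene. Friction and masses are not known exactly. Their poses are not given: they have to be found in the camera images.
- tray: Shallow dark metal display tray, fixed. Origin at the centre of its underside; x points away from the robot, y left. Floor 6 mm thick. Inside it reaches x = -115..115, y = -75..75 mm; walls 8 mm thick, 20 mm high over the counter, but the near one, at x = -115 mm, is the fence, 26 mm high. Straight sticks lie along the tray's y axis.
- rake: Wooden rake, stands on its teeth; 120 mm wide (y), 30 deep (x), 110 tall, 0.2 kg. Origin: centre of its underside, between the teeth's tips. 5 teeth 10 mm wide, 24 tall, 30 deep, 27.5 apart; head bar from 24 to 42 mm; upright handle 24 mm thick (x), 60 wide (y), from 42 to 100 mm; flange on top 36 thick, 66 wide, 100 to 110 mm. Grip the handle across its 24 mm, just below the flange.
- mat: Black rubber mat 100 (x) x 160 (y) x 4 mm, fixed: the rake's place. Origin at the centre of its underside.
- stand: Dark wooden stand of the tubes, fixed. Origin on the counter under the hinge, whose axis is 84 mm up along y. Base plate x = -40..80, y = -65..65 mm, 8 high; middle post 30 (x) x 20 (y), 96 mm high. Its -x axis is the way the mouths point (towards the robot).
- tubes (a joint): Tilt of the twin tubes about the hinge: 0 = level, 0.5 rad = fully tipped, mouths down. It has a friction of about 0.25 N m and stays where it is left. Press the front pad down to tip, the rear pad down to level.
- tube_frame (a point): On the hinge axis between the tubes, tilts with them; -x points out of the mouths. Two clear slick square tubes at y = -40 and 40 mm, 30 mm square outside, 24 inside, mouth at x = -90, closed end at x = 68 mm, each with one new stick or none. Tipped, a stick slides out till its end rests on the counter, some 60 mm bare; grip that end, draw it out level away from the stand, then lift.
- front_pad (a point): Middle of the upper face of the front brass cross plate (30 mm in x, 110 mm in y) on top of the tubes near the mouths; 60 mm before and 21 mm above the hinge when level. Free to press between the tubes.
- rear_pad (a point): Middle of the upper face of the rear brass cross plate (same size), 50 mm behind and 21 mm above the hinge when level.
- stick1: Soap stick, a plain cream square-section rod 14 x 110 x 14 mm, 25 g. Origin at its centre; its y axis runs along its length. One of the scattered sticks in the tray (may be absent).
- stick2: Soap stick, a plain cream square-section rod 14 x 110 x 14 mm, 25 g. Origin at its centre; its y axis runs along its length. One of the scattered sticks in the tray (may be absent).
- stick3: Soap stick, a plain cream square-section rod 14 x 110 x 14 mm, 25 g. Origin at its centre; its y axis runs along its length. One of the scattered sticks in the tray (may be absent).
- stick4: Soap stick, a plain cream square-section rod 14 x 110 x 14 mm, 25 g. Origin at its centre; its y axis runs along its length. One of the scattered sticks in the tray (may be absent).
- new1: Soap stick, a plain cream square-section rod 14 x 110 x 14 mm, 25 g. Origin at its centre; its y axis runs along its length. The new stick in the tube at y = -40 mm of the tube frame (may be absent); its length lies along the tube.
- new2: Soap stick, a plain cream square-section rod 14 x 110 x 14 mm, 25 g. Origin at its centre; its y axis runs along its length. The new stick in the tube at y = +40 mm of the tube frame (may be absent); its length lies along the tube.
- bar_stack: Two wrapped soap bars, one on the other, 60 x 90 x 58 mm; leave alone. Origin at the centre of its underside.
- round_soap: Round soap, diameter 72 mm, 30 mm high; leave alone. Origin at the centre of its underside.
- salt_jar: Glass jar with a cork cap, diameter 68 mm, 100 mm high; leave alone. Origin at the centre of its underside.
There are look-alikes about, which are no part of the job. What is shaped like the stick2 but blue or turquoise is not meant.

How it is judged (in metres and radians):
On the way, in this order (a step that is already met when the one before it is completed fails the run):
1. all scattered sticks combed straight next to the fence (angle between the y axis of each of stick1, stick2, stick3, stick4 and the y axis of tray, either way round below 0.1 rad and z of stick1 in the frame of tray between 0.01 and 0.017 m and x of stick1 in the frame of tray between -0.115 and 0.115 m and y of stick1 in the frame of tray between -0.03 and 0.03 m and angle between each of stick1, stick2, stick3, stick4's own y axis and vertical above 1.52 rad and x of each of stick1, stick2, stick3, stick4 in the frame of tray below -0.02 m and z of stick2 in the frame of tray between 0.01 and 0.017 m and x of stick2 in the frame of tray between -0.115 and 0.115 m and y of stick2 in the frame of tray between -0.03 and 0.03 m and z of stick3 in the frame of tray between 0.01 and 0.017 m and x of stick3 in the frame of tray between -0.115 and 0.115 m and y of stick3 in the frame of tray between -0.03 and 0.03 m and z of stick4 in the frame of tray between 0.01 and 0.017 m and x of stick4 in the frame of tray between -0.115 and 0.115 m and y of stick4 in the frame of tray between -0.03 and 0.03 m), for 0.3 s.
2. the tubes tipped and the new sticks slid out at the mouths by 40 mm or more (value of joint tubes above 0.3 rad and x of each of new1, new2 in the frame of tube_frame below -0.075 m), for 0.2 s.
3. the rake pushes a new stick that lies in the tray (((contact force between rake and new1 above 0.05 N and z of new1 in the frame of tray between 0.01 and 0.017 m and horizontal distance between new1 and tray below 0.13 m) or (contact force between rake and new2 above 0.05 N and z of new2 in the frame of tray between 0.01 and 0.017 m and horizontal distance between new2 and tray below 0.13 m))), for 0.05 s.
At the end, for the whole second after the job is handed in: Every stick present, old or new, lies flat on the tray floor within 0.1 rad of the tray's y axis, its centre less than 95 mm from the fence; the rake stands on its mat, within 40 mm of the mat's centre; the tubes are level within 0.1 rad; all is at rest (all of step 1 and angle between the y axis of each of new1, new2 and the y axis of tray, either way round below 0.1 rad and z of new1 in the frame of tray between 0.01 and 0.017 m and x of new1 in the frame of tray between -0.115 and 0.115 m and y of new1 in the frame of tray between -0.03 and 0.03 m and angle between each of new1, new2's own y axis and vertical above 1.52 rad and x of each of new1, new2 in the frame of tray below -0.02 m and z of new2 in the frame of tray between 0.01 and 0.017 m and x of new2 in the frame of tray between -0.115 and 0.115 m and y of new2 in the frame of tray between -0.03 and 0.03 m and horizontal distance between rake and mat below 0.04 m and angle between rake's own z axis and vertical below 0.1 rad and height (world z) of rake below 0.008 m and value of joint tubes below 0.1 rad and linear speed of each of stick1, stick2, stick3, stick4, new1, new2, rake below 0.02 m/s); the robot touches nothing.
It fails at once if a scattered stick lying in the tray pushed or gripped with the fingers ((contact force between the fingers and stick1 above 2 N and z of stick1 in the frame of tray between 0.01 and 0.017 m) or (contact force between the fingers and stick2 above 2 N and z of stick2 in the frame of tray between 0.01 and 0.017 m) or (contact force between the fingers and stick3 above 2 N and z of stick3 in the frame of tray between 0.01 and 0.017 m) or (contact force between the fingers and stick4 above 2 N and z of stick4 in the frame of tray between 0.01 and 0.017 m)).
It fails at once if the other goods on the counter disturbed (distance of any of bar_stack, round_soap, salt_jar from where it was at the start of the episode above 0.025 m).
Of stick1, stick2, stick3, stick4 only 2 to 4 are there at a start; the rules pass over those that are not, and their reading is None.
Of new1, new2 only 1 to 2 are there at a start; the rules pass over those that are not, and their reading is None.
At some moment in a run one of stick1, stick2, stick3, stick4 may be knocked a few centimetres aside while the robot is not near it.
Once in a run the grip may slacken for a moment while it holds something.
It also fails if it takes over 210 s, if anything falls off the work surface, if the arm or the gripper's body presses on something with over 40 N, if the wrist force passes 120 N, or if a joint passes its speed limit or range.

### The arm

A 6-joint arm with a two-finger parallel gripper is mounted at the origin on the work surface. World frame = base frame: x ahead of the robot, y to its left, z up, the work surface at z = 0. Lengths are in m, angles in degrees, forces in N, time in s.
With the tool pointing down it reaches from about 0.375 to 0.9 m from the base axis. Payload 3.1 kg.
Tool frame: the origin (TCP) lies on the centre line of the jaws, within the pads' length; the fingertips stand 25 mm ahead of it and the grasp point (between the pads) lies 6 mm ahead of it; z points along the fingers, y is the line along which they close (so a half turn about z gives the same grasp; the last joint's range is limited). The gripper opens to 87 mm and grips with 3 to 60 N. Pads are 19 mm wide; open, the fingers measure 117 mm over their backs; the gripper's body (75 mm by 190 mm) begins 51 mm behind the grasp point.
Start: joints at [-86.603, 30.224, 82.088, -0, 67.689, -10.227], TCP at [0.147, -0.607, 0.219] pointing down, gripper open.
Joint ranges: [-176.69, 176.69], [-43.24, 126.21], [12.49, 139.97], [-82, 262], [0, 151.66], [-163.58, 163.58]. Speed limits (degrees/s): [159.86, 159.86, 180, 180, 180, 180].

### API

Orientations are given as a 3x3 rotation matrix whose columns are the frame's x, y, z axes.
In Python, from rig import * gives the robot as it stands.
- The arm moves only by the tool step_arm, never from a script. Its argument "steps" is a list of rows, each a list of 7 numbers: the shift along the tool's x, y, z normalised to -1 to 1, where 1 is 0.3 m, then the turn, a rotation vector about the tool's x, y, z normalised to -1 to 1, where 1 is 45 degrees, then the gripper's target within -1 to 1 (shut at 1, half-way at 0, fully open at -1). A call has 1 to 8 rows; each row is the pose to reach, as a shift and turn from the pose commanded when the call began, along the tool's axes at that moment; what a row does not reach only later rows make up. A row lasts 1/12 s, in which the tool goes at most 41.7 mm and 7.16 degrees, less where a joint would pass 70% of its speed; a pose out of reach is approached as far as the arm can. A call with a number of a shift or a turn outside -1 to 1 is refused whole. A call with a gripper value outside its range is refused whole. The fingers move at their own pace and stop on an object; the grip force is fixed at half the most. Time passes only in rows, so rows that repeat a pose let the fingers close. It gives the time, the measured TCP pose, the force, the opening and the grip force at its end, in the units of the state.
- read_state(): the state, without advancing time (a new reading comes with each control period).
- capture(name): name is "scene" or "top"; returns a dict with "image" (480x640x3 uint8, red, green, blue), "vertical_fov" (degrees; the focal length in pixels is half the picture's height over the tangent of half this angle, whatever the lens; pixels are square), "cx", "cy" (the principal point, pixels), "k1" (the pictures are not rectified: a ray, as slopes to the right and down, at radius r is drawn at 1 + k1 r^2 times it, then the intrinsics apply), "world_from_camera" (4x4, takes a point from camera to world coordinates). Camera axes: x right, y down, z forward; pixel columns grow to the right and rows downward; lengths in m; the calibration is good to about 2 mm. A picture is of the moment at which its call begins. There is no depth.
- hand_in(): hands the job in; it is judged then, once.
The state is a dict: "time_s": time; "joint_positions": joint angles; "qvel": joint speeds; "tau": joint torques, N m; "position": TCP position; "tcp_rot": TCP orientation; "force": force on the tool from outside, world axes, zero at the start; "moment": the same for the moment, N m; "opening": opening from 0.0 (shut) to 1.0 (fully open); "grasp_force": force on a finger pad.
Only numpy, scipy, OpenCV 4.12 (cv2) and the standard library are available. Lean on these libraries where they do the work, as an engineer would, in place of code of your own. Each camera call takes 0.05 s, during which the arm holds its last target. There are 200 camera calls.

## Working session

There is one attempt and no reset: what is moved stays moved. The work goes in short steps, Python scripts to look and compute and a tool call to move; the robot and the scene stay as the last step left them, time stands still between calls to the robot, and variables do not carry over. Pictures are saved under pics/ and viewed, at most 14 in all, crops included, and the job is handed in when it is done.

Besides the shell and the picture viewer there is one more tool, called as name(argument=value, ...), one argument or row to a line, values as JSON. step_arm: Moves the arm, as the interface text tells. Scaled input: -1 to 1 covers 0.3 m each way for a shift and 45 degrees each way for a turn. Its arguments: {"type":"object","properties":{"steps":{"type":"array"}},"required":["steps"]}

```bash
ls; mkdir -p pics; python3 - <<'E'
from rig import *
import cv2,json
s=read_state();print(s['position'],s['tcp_rot'],s['time_s'],s['opening'])
for n in("scene","top"):
    c=capture(n);print(n,c['vertical_fov'],c['cx'],c['cy'],c['k1'],c['world_from_camera'])
    cv2.imwrite(f'pics/{n}0.png',c['image'][:,:,::-1])
E
```

```text
pics
[ 0.14722333 -0.60667243  0.2178818 ] [[ 9.71855224e-01  2.35578874e-01 -1.35995082e-04]
 [ 2.35578636e-01 -9.71853031e-01  2.09567216e-03]
 [ 3.61528854e-04 -2.06872747e-03 -9.99997795e-01]] 0.0 1.003651124646361
scene 43.81886713645639 328.00451688246415 240.89092248325443 -0.19682020744945855 [[-8.91225394e-01  2.47745960e-01 -3.79920040e-01  1.04985334e+00]
 [ 4.53560683e-01  4.86935736e-01 -7.46442427e-01  9.30198134e-01]
 [ 6.85490309e-05 -8.37565238e-01 -5.46337320e-01  7.84047262e-01]
 [ 0.00000000e+00  0.00000000e+00  0.00000000e+00  1.00000000e+00]]
top 48.49391795620125 317.71488254418796 238.9313222151967 0.03318394753632434 [[ 0.01547899 -0.97751853  0.21028057  0.34998569]
 [-0.99986998 -0.01418203  0.00767441 -0.0086293 ]
 [-0.00451967 -0.21037203 -0.97761096  1.17816246]
 [ 0.          0.          0.          1.        ]]
```

View pics/top0.png

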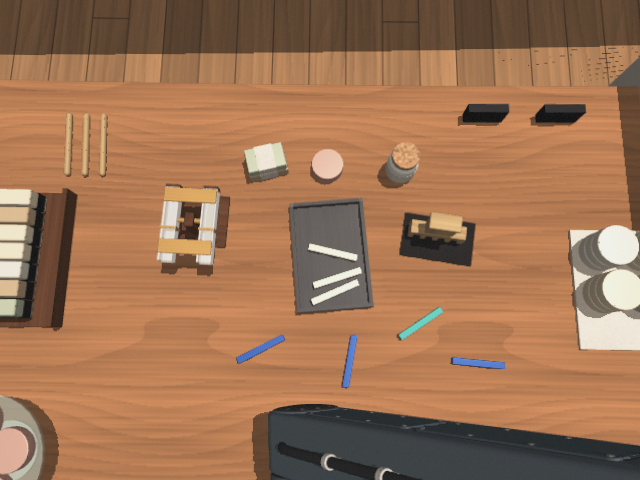

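View pics/scene0.png

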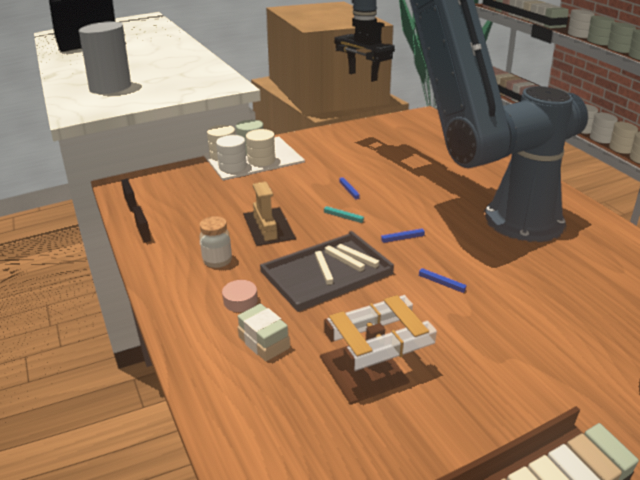

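```bash
cat > h.py <<'E'
from rig import *
import cv2, numpy as np
class Cam:
    def __init__(s,n):
        c=capture(n);s.im=c['image'];s.T=np.array(c['world_from_camera'])
        f=240/np.tan(np.radians(c['vertical_fov']/2))
        s.K=np.array([[f,0,c['cx']],[0,f,c['cy']],[0,0,1]]);s.d=np.array([c['k1'],0,0,0.])
    def w(s,px,z):
        p=cv2.undistortPoints(np.array(px,float).reshape(-1,1,2),s.K,s.d)[:,0]
        r=np.c_[p,np.ones(len(p))]@s.T[:3,:3].T;o=s.T[:3,3]
        return o+r*((z-o[2])/r[:,2])[:,None]
    def px(s,P):
        R=s.T[:3,:3].T
        return cv2.projectPoints(np.array(P,float).reshape(-1,1,3),cv2.Rodrigues(R)[0],-R@s.T[:3,3],s.K,s.d)[0][:,0]
    def save(s,n,box=None,k=1):
        x0,y0,x1,y1=box or(0,0,640,480)
        cv2.imwrite(f'pics/{n}.png',cv2.resize(s.im[y0:y1,x0:x1,::-1],None,fx=k,fy=k,interpolation=cv2.INTER_CUBIC))
    def blobs(s,mask,zs,amin=60):
        """minAreaRect in world at height zs of each blob: centre, sizes, angle of the long side"""
        out=[]
        cs,_=cv2.findContours(mask.astype(np.uint8),cv2.RETR_EXTERNAL,cv2.CHAIN_APPROX_NONE)
        for c in cs:
            if cv2.contourArea(c)<amin: continue
            q=s.w(c[:,0],zs)[:,:2]*1000
            r=cv2.minAreaRect(q.astype(np.float32));b=cv2.boxPoints(r)
            e=[b[1]-b[0],b[2]-b[1]];l=max(e,key=np.linalg.norm)
            out.append((c[:,0].mean(0).round(),np.round(r[0],1),np.round(sorted(r[1]),1),round(np.degrees(np.arctan2(l[1],l[0]))%180,1)))
        return out
E
python3 - <<'E'
from h import *
c=Cam('top');I=c.im.astype(int);hsv=cv2.cvtColor(c.im,cv2.COLOR_RGB2HSV)
c.save('top1',(140,140,490,320),2.28)
V=hsv[...,2].astype(int);S=hsv[...,1].astype(int)
box=np.zeros(V.shape,bool);box[180:330,275:390]=1
print('tray',c.blobs(((V<95)|((S<60)&(V>180)))&box,.02))
print('st',c.blobs((S<70)&(V>170)&box,.02))
b=box*0;b[195:280,390:490]=1
m=cv2.morphologyEx(((V<60)&(b>0)).astype(np.uint8),cv2.MORPH_CLOSE,np.ones((3,3)))
print('mat',c.blobs(m,.004))
E
```

```text
tray [(array([334., 310.]), array([443.6, -38.3]), array([  4.6, 162.7]), np.float32(95.6)), (array([334., 293.]), array([480.2, -36.5]), array([ 17.2, 113.6]), np.float32(114.4)), (array([336., 278.]), array([511.5, -41.4]), array([ 18.5, 113.7]), np.float32(108.6)), (array([331., 253.]), array([568.1, -31.2]), array([ 20.4, 109.9]), np.float32(77.3)), (array([347., 233.]), array([568.4, -27.4]), array([150.5, 229.9]), np.float32(5.4))]
st [(array([335., 292.]), array([482.4, -38.2]), array([ 14.7, 110. ]), np.float32(114.3)), (array([337., 277.]), array([514.1, -43. ]), array([ 14.6, 109. ]), np.float32(109.4)), (array([332., 252.]), array([570.9, -32.4]), array([ 15. , 108.8]), np.float32(77.3))]
mat [(array([435., 239.]), array([ 606.4, -267.4]), array([ 96.9, 156.5]), np.float32(81.4))]
```

View pics/top1.png

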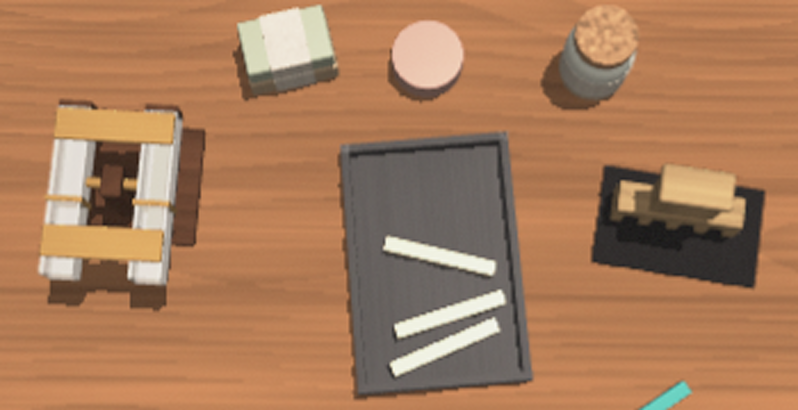

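Three cream sticks lie in the tray (crop centres near (440,255), (450,315), (445,348)). The rake stands on the mat at (700,185), and the tubes are at left with plates at (115,125) and (100,243). Next I turn these corners into positions.

```bash
cat >> h.py <<'E'
def rect(c,pts,z,k=2.28,o=(140,140)):
    q=c.w(np.array(pts,float)/k+np.array(o),z)[:,:2]*1000
    e=[np.linalg.norm(q[i]-q[(i+1)%4]).round(1) for i in range(4)]
    u=(q[0]-q[1])+(q[3]-q[2])   # left minus right = +y
    return q.mean(0).round(1),e,np.degrees(np.arctan2(-u[0],u[1])).round(1)
E
python3 - <<'E'
from h import *
c=Cam('top')
# order FL,FR,NR,NL
print('tray',rect(c,[(342,147),(505,132),(530,378),(360,392)],.0215))
print('mat',rect(c,[(605,165),(765,190),(755,287),(593,262)],.004))
print('flange',rect(c,[(665,165),(736,174),(733,213),(659,203)],.114))
print('front',rect(c,[(43,225),(163,232),(162,262),(40,257)],.105))
print('rear',rect(c,[(57,110),(175,112),(174,142),(55,138)],.105))
print('bars',c.w(np.array([[287,55]])/2.28+140,.058),'soap',c.w(np.array([[427,55]])/2.28+140,.03),'jar',c.w(np.array([[606,35]])/2.28+140,.1))
s=read_state();print(s['position'])
E
```

```text
tray (array([565.5, -28. ]), [np.float64(161.9), np.float64(243.2), np.float64(161.5), np.float64(241.2)], np.float64(5.9))
mat (array([ 606.5, -269.5]), [np.float64(159.2), np.float64(98.5), np.float64(158.5), np.float64(99.5)], np.float64(-8.3))
flange (array([ 616.6, -263.2]), [np.float64(63.9), np.float64(36.3), np.float64(66.2), np.float64(35.9)], np.float64(-7.0))
front (array([559.9, 272.3]), [np.float64(108.5), np.float64(27.5), np.float64(109.5), np.float64(29.4)], np.float64(-2.1))
rear (array([671. , 267.6]), [np.float64(108.5), np.float64(28.7), np.float64(109.0), np.float64(26.8)], np.float64(-0.6))
bars [[0.75882276 0.11765773 0.058     ]] soap [[ 0.77102429 -0.01864795  0.03      ]] jar [[ 0.76726134 -0.18549335  0.1       ]]
[ 0.14722428 -0.60693787  0.21823037]
```

```bash
cat >> h.py <<'E'
from scipy.spatial.transform import Rotation as Ro
def rot(phi,pitch=0,axis='y'):
    """tool down, tool x at heading phi deg, then turned by pitch deg about its own axis"""
    p=np.radians(phi);x=np.array([np.cos(p),np.sin(p),0]);z=np.array([0,0,-1.])
    return np.c_[x,np.cross(z,x),z]@Ro.from_euler(axis,pitch,degrees=True).as_matrix()
def plan(*goals):
    """goals (x,y,z mm,phi[,pitch]); prints normalised values and rows needed, each from the goal before"""
    s=read_state();P=np.array(s['position'])*1000;R=np.array(s['tcp_rot'])
    for g in goals:
        G=np.array(g[:3],float);Q=rot(*g[3:])
        d=R.T@(G-P)/300;r=Ro.from_matrix(R.T@Q).as_rotvec(degrees=True)
        n=max(np.linalg.norm(G-P)/41.7,np.linalg.norm(r)/7.16)
        print(g,'->',[float(v) for v in np.r_[d,r/45].round(3)],'rows',n.round(1),'' if np.abs(np.r_[d,r/45]).max()<=1 else 'TOO BIG')
        P,R=G,Q
E
python3 -c "
from h import *
plan((370,-440,218,50),(617,-263,165,82.5),(617,-263,91,82.5))"
```

```text
(370, -440, 218, 50) -> [0.853, -0.366, 0.001, -0.002, -0.001, -0.808] rows 6.7 
(617, -263, 165, 82.5) -> [0.981, 0.251, 0.177, 0.0, 0.0, -0.722] rows 7.4 
(617, -263, 91, 82.5) -> [0.0, 0.0, 0.247, 0.0, 0.0, 0.0] rows 1.8
```

step_arm(
  steps=[
    [0.853, -0.366, 0.001, -0.002, -0.001, -0.808, -1],
    [0.853, -0.366, 0.001, -0.002, -0.001, -0.808, -1],
    [0.853, -0.366, 0.001, -0.002, -0.001, -0.808, -1],
    [0.853, -0.366, 0.001, -0.002, -0.001, -0.808, -1],
    [0.853, -0.366, 0.001, -0.002, -0.001, -0.808, -1],
    [0.853, -0.366, 0.001, -0.002, -0.001, -0.808, -1],
    [0.853, -0.366, 0.001, -0.002, -0.001, -0.808, -1],
    [0.853, -0.366, 0.001, -0.002, -0.001, -0.808, -1],
  ],
)

```text
time_s: 0.87
position: [0.374, -0.436, 0.2184]
tcp_rot: [[0.639, 0.77, 0.002], [0.77, -0.639, 0.001], [0.002, 0.001, -1.0]]
force: [-0.3, -1.1, 0.2]
opening: 0.998
grasp_force: 0.0
```

step_arm(
  steps=[
    [0.981, 0.251, 0.177, 0, 0, -0.722, -1],
    [0.981, 0.251, 0.177, 0, 0, -0.722, -1],
    [0.981, 0.251, 0.177, 0, 0, -0.722, -1],
    [0.981, 0.251, 0.177, 0, 0, -0.722, -1],
    [0.981, 0.251, 0.177, 0, 0, -0.722, -1],
    [0.981, 0.251, 0.177, 0, 0, -0.722, -1],
    [0.981, 0.251, 0.177, 0, 0, -0.722, -1],
    [0.981, 0.251, 0.177, 0, 0, -0.722, -1],
  ],
)

```text
time_s: 1.53
position: [0.6202, -0.2601, 0.1639]
tcp_rot: [[0.128, 0.992, 0.001], [0.992, -0.128, -0.0], [0.0, 0.001, -1.0]]
force: [0.3, -0.1, -0.5]
opening: 0.996
grasp_force: 0.0
```

```bash
python3 -c "
from h import *
c=Cam('scene');p=c.px([[.617,-.263,.1]])[0];print(p)
x,y=int(p[0]),int(p[1]);c.save('s2',(x-100,y-75,x+100,y+75),4)
plan((617,-263,91,82.5))"
```

```text
[263.31065349 192.9049625 ]
(617, -263, 91, 82.5) -> [-0.014, -0.012, 0.242, 0.002, -0.001, 0.005] rows 1.7
```

View pics/s2.png

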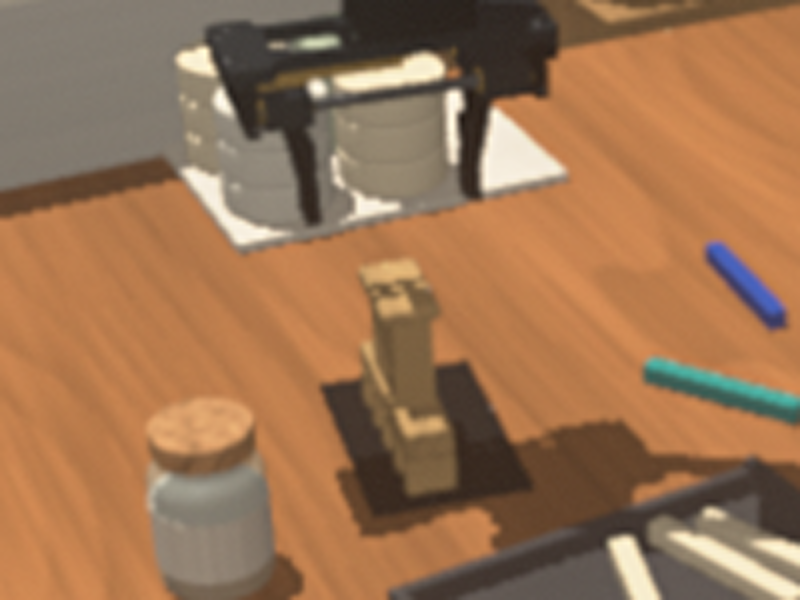

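The open fingertips, at crop pixels (310,215) and (475,195), straddle the rake flange at (400,285). I go down and close.

step_arm(
  steps=[
    [-0.014, -0.012, 0.1, 0.002, -0.001, 0.005, -1],
    [-0.014, -0.012, 0.242, 0.002, -0.001, 0.005, -1],
    [-0.014, -0.012, 0.242, 0.002, -0.001, 0.005, -1],
    [-0.014, -0.012, 0.242, 0.002, -0.001, 0.005, -1],
    [-0.014, -0.012, 0.242, 0.002, -0.001, 0.005, 1],
    [-0.014, -0.012, 0.242, 0.002, -0.001, 0.005, 1],
    [-0.014, -0.012, 0.242, 0.002, -0.001, 0.005, 1],
    [-0.014, -0.012, 0.242, 0.002, -0.001, 0.005, 1],
  ],
)

```text
time_s: 2.25
position: [0.614, -0.2683, 0.0952]
tcp_rot: [[0.135, 0.991, 0.002], [0.991, -0.135, -0.005], [-0.004, 0.003, -1.0]]
force: [0.6, -0.6, 0.5]
opening: 0.78
grasp_force: 0.0
```

step_arm(
  steps=[
    [0, 0, 0, 0, 0, 0, 1],
    [0, 0, 0, 0, 0, 0, 1],
    [0, 0, 0, 0, 0, 0, 1],
    [0, 0, 0, 0, 0, 0, 1],
  ],
)

```text
time_s: 2.58
position: [0.6131, -0.2673, 0.0929]
tcp_rot: [[0.135, 0.991, -0.001], [0.991, -0.135, -0.003], [-0.003, -0.001, -1.0]]
force: [1.3, -0.2, 0.2]
opening: 0.48
grasp_force: 0.2
```

step_arm(
  steps=[
    [0, 0, 0, 0, 0, 0, 1],
    [0, 0, 0, 0, 0, 0, 1],
    [0, 0, 0, 0, 0, 0, 1],
    [0, 0, 0, 0, 0, 0, 1],
    [0, 0, 0, 0, 0, 0, 1],
    [0, 0, 0, 0, 0, 0, 1],
  ],
)

```text
time_s: 3.08
position: [0.6132, -0.2674, 0.0927]
tcp_rot: [[0.135, 0.991, -0.001], [0.991, -0.135, -0.003], [-0.003, -0.0, -1.0]]
force: [1.0, 0.8, 0.5]
opening: 0.407
grasp_force: 30.0
```

```bash
python3 -c "
from h import *
s=read_state();p=np.array(s['position'])*1000;print(p)
# rake base z=4 when tcp z=p; lift 60, carry over the tray at tray x=+85, tray yaw 5.5
a=np.radians(5.5);t=np.array([566,-28])
u=np.array([np.cos(a),np.sin(a)]);A=t+88*u;B=t-50*u;print(A,B)
plan((p[0],p[1],160,82),(A[0],A[1],160,95.5),(A[0],A[1],p[2]+14,95.5),(A[0],A[1],p[2]+4,95.5),(B[0],B[1],p[2]+4,95.5))"
```

```text
[ 613.22598591 -267.42344037   92.73347241]
[653.59486546 -19.56557378] [516.23019008 -32.79228763]
(np.float64(613.225985905944), np.float64(-267.4234403712364), 160, 82) -> [-0.001, -0.0, -0.224, -0.001, 0.003, 0.005] rows 1.6 
(np.float64(653.5948654563117), np.float64(-19.56557377822029), 160, 95.5) -> [0.837, 0.018, 0.0, 0.0, 0.0, -0.3] rows 6.0 
(np.float64(653.5948654563117), np.float64(-19.56557377822029), np.float64(106.73347240738462), 95.5) -> [0.0, 0.0, 0.178, 0.0, 0.0, 0.0] rows 1.3 
(np.float64(653.5948654563117), np.float64(-19.56557377822029), np.float64(96.73347240738462), 95.5) -> [0.0, 0.0, 0.033, 0.0, 0.0, 0.0] rows 0.2 
(np.float64(516.230190081641), np.float64(-32.7922876260112), np.float64(96.73347240738462), 95.5) -> [-0.0, -0.46, 0.0, 0.0, 0.0, 0.0] rows 3.3
```

The opening of 0.407 (35 mm) means the flange was caught, not the handle. I reopen, go lower and regrip.

step_arm(
  steps=[
    [0, 0, 0, 0, 0, 0, -0.3],
    [0, 0, 0, 0, 0, 0, -0.3],
    [0, 0, 0, 0, 0, 0, -0.3],
    [0, 0, 0.03, 0, 0, 0, -0.3],
    [0, 0, 0.056, 0, 0, 0, -0.3],
    [0, 0, 0.056, 0, 0, 0, -0.3],
    [0, 0, 0.056, 0, 0, 0, 1],
    [0, 0, 0.056, 0, 0, 0, 1],
  ],
)

```text
time_s: 3.75
position: [0.6127, -0.2673, 0.0753]
tcp_rot: [[0.135, 0.991, -0.002], [0.991, -0.135, -0.002], [-0.002, -0.002, -1.0]]
force: [0.4, -0.5, 0.5]
opening: 0.57
grasp_force: 0.0
```

step_arm(
  steps=[
    [0, 0, 0, 0, 0, 0, 1],
    [0, 0, 0, 0, 0, 0, 1],
    [0, 0, 0, 0, 0, 0, 1],
    [0, 0, 0, 0, 0, 0, 1],
    [0, 0, 0, 0, 0, 0, 1],
    [0, 0, 0, 0, 0, 0, 1],
    [0, 0, 0, 0, 0, 0, 1],
  ],
)

```text
time_s: 4.33
position: [0.6133, -0.2676, 0.0762]
tcp_rot: [[0.135, 0.991, -0.0], [0.991, -0.135, -0.003], [-0.003, -0.0, -1.0]]
force: [1.7, -0.2, 1.9]
opening: 0.392
grasp_force: 29.3
```

step_arm(
  steps=[
    [0, 0, 0, 0, 0, 0, -0.3],
    [0, 0, 0, 0, 0, 0, -0.3],
    [0, 0, 0, 0, 0, 0, -0.3],
    [0, 0, -0.06, 0, 0, 0, -0.3],
    [0, 0, -0.12, 0, 0, 0, -0.3],
    [0, 0, -0.12, 0, 0, 0, -0.3],
    [0, 0, -0.12, 0, 0, 0, 1],
    [0, 0, -0.12, 0, 0, 0, 1],
  ],
)

```text
time_s: 5.0
position: [0.6122, -0.2669, 0.111]
tcp_rot: [[0.135, 0.991, -0.003], [0.991, -0.135, -0.001], [-0.002, -0.003, -1.0]]
force: [0.4, 0.5, 0.0]
opening: 0.569
grasp_force: 0.0
```

step_arm(
  steps=[
    [0, 0, 0, 0, 0, 0, 1],
    [0, 0, 0, 0, 0, 0, 1],
    [0, 0, 0, 0, 0, 0, 1],
    [0, 0, 0, 0, 0, 0, 1],
    [0, 0, 0, 0, 0, 0, 1],
    [0, 0, 0, 0, 0, 0, 1],
    [0, 0, 0, 0, 0, 0, 1],
  ],
)

```text
time_s: 5.58
position: [0.6132, -0.2673, 0.1129]
tcp_rot: [[0.135, 0.991, -0.001], [0.991, -0.135, -0.003], [-0.003, -0.0, -1.0]]
force: [0.5, 0.9, 8.2]
opening: 0.062
grasp_force: 21.0
```

```bash
python3 -c "
from h import *
s=read_state();p=np.array(s['position'])*1000;print(p,s['opening'],s['grasp_force'])
a=np.radians(5.5);t=np.array([566,-28])
u=np.array([np.cos(a),np.sin(a)]);A=t+90*u;B=t-50*u;z=p[2]
plan((p[0],p[1],z+40,82),(A[0],A[1],z+40,95.5),(A[0],A[1],z+12,95.5),(A[0],A[1],z+4,95.5),(B[0],B[1],z+4,95.5))"
```

```text
[ 613.24118919 -267.33931619  112.87017445] 0.06243459548241226 20.957638453692198
(np.float64(613.2411891916056), np.float64(-267.3393161895932), np.float64(152.87017445078686), 82) -> [-0.0, -0.0, -0.133, -0.001, 0.003, 0.006] rows 1.0 
(np.float64(655.5856578530461), np.float64(-19.37388227317984), np.float64(152.87017445078686), 95.5) -> [0.838, 0.025, 0.0, 0.0, 0.0, -0.3] rows 6.0 
(np.float64(655.5856578530461), np.float64(-19.37388227317984), np.float64(124.87017445078686), 95.5) -> [0.0, 0.0, 0.093, 0.0, 0.0, 0.0] rows 0.7 
(np.float64(655.5856578530461), np.float64(-19.37388227317984), np.float64(116.87017445078686), 95.5) -> [0.0, 0.0, 0.027, 0.0, 0.0, 0.0] rows 0.2 
(np.float64(516.230190081641), np.float64(-32.7922876260112), np.float64(116.87017445078686), 95.5) -> [-0.0, -0.467, 0.0, 0.0, 0.0, 0.0] rows 3.4
```

```bash
python3 -c "
from h import *
c=Cam('scene');p=c.px([[.613,-.267,.1]])[0]
x,y=int(p[0]),int(p[1]);c.save('s3',(x-80,y-60,x+80,y+60),5)
"
```

```text
(no output)
```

View pics/s3.png

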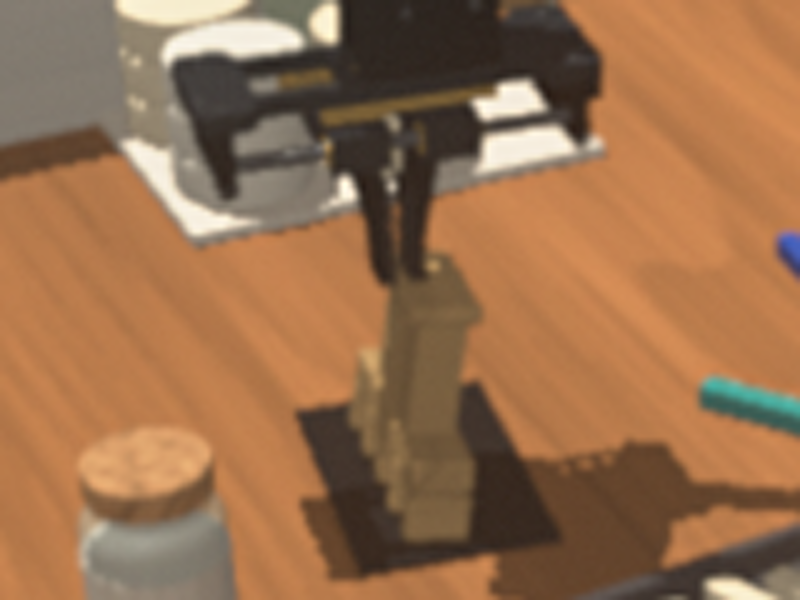

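The fingers, with tips near crop (380,280) and (415,275), have closed beside or above the flange at (440,285), so nothing is held. I open, lift clear and look again.

step_arm(
  steps=[
    [0, 0, 0, 0, 0, 0, -1],
    [0, 0, 0, 0, 0, 0, -1],
    [0, 0, 0, 0, 0, 0, -1],
    [0, 0, 0, 0, 0, 0, -1],
    [0, 0, 0, 0, 0, 0, -1],
    [0, 0, 0, 0, 0, 0, -1],
    [0, 0, 0, 0, 0, 0, -1],
    [0, 0, 0, 0, 0, 0, -1],
  ],
)

```text
time_s: 6.3
position: [0.6132, -0.2673, 0.113]
tcp_rot: [[0.135, 0.991, -0.001], [0.991, -0.135, -0.003], [-0.003, -0.0, -1.0]]
force: [-0.0, 1.1, 3.1]
opening: 0.564
grasp_force: 1.9
```

step_arm(
  steps=[
    [0, 0, -0.1, 0, 0, 0, -1],
    [0, 0, -0.2, 0, 0, 0, -1],
    [-0.2, -0.2, -0.3, 0, 0, 0, -1],
    [-0.4, -0.4, -0.3, 0, 0, 0, -1],
    [-0.4, -0.4, -0.3, 0, 0, 0, -1],
    [-0.4, -0.4, -0.3, 0, 0, 0, -1],
  ],
)

```text
time_s: 6.8
position: [0.4817, -0.3664, 0.2017]
tcp_rot: [[0.133, 0.991, -0.002], [0.991, -0.133, -0.003], [-0.003, -0.001, -1.0]]
force: [1.0, 0.1, 0.1]
opening: 0.976
grasp_force: 0.0
```

```bash
python3 -c "
from h import *
c=Cam('top');c.save('t4',(380,170,510,300),3);d=Cam('scene');p=d.px([[.613,-.267,.1]])[0];x,y=int(p[0]),int(p[1]);d.save('s4',(x-65,y-65,x+65,y+65),3)
a=cv2.imread('pics/t4.png');b=cv2.imread('pics/s4.png');cv2.imwrite('pics/c4.png',np.hstack([a,b]));print(x-65,y-65)
"
```

```text
199 126
```

View pics/c4.png

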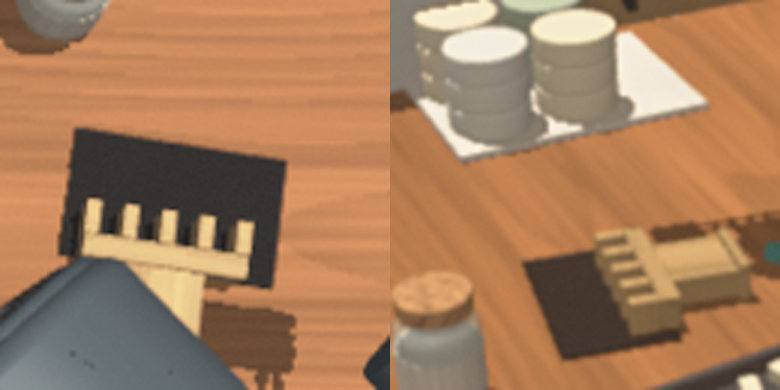

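The rake has fallen over. It lies with its teeth pointing away (tips at crop (93,200) to (245,222)) and its handle towards the robot. I will pick it up across the 60 mm handle with a leaning tool and turn it upright.

```bash
python3 -c "
from h import *
c=Cam('top')
q=c.w(np.array([(85,200),(254,222)])/3+np.array([380,170]),.034)*1000;print(q)
m=q.mean(0)[:2];u=q[0]-q[1];print(np.linalg.norm(u));u=u[:2]/np.linalg.norm(u[:2]);zr=np.array([-u[1],u[0]])
if zr[0]>0: zr=-zr
yaw=np.degrees(np.arctan2(-u[0],u[1]));print('yaw',yaw,'zr',zr)
for h in (70,110): print(h,m+zr*h)
c2=Cam('scene')
P=m+zr*110
print(c2.px([np.r_[P,36]/1000]), (np.array([740,265])-[390,0])/3+[199,126])
g=m+zr*70; d=yaw+180
# tool heading phi: tool x toward -x; pitch about tool y so that tool z leans to +x
for pt in (45,-45): print(pt,rot(yaw+180,pt).round(2)[:,2])
"
```

```text
[[ 604.05898418 -198.41946024   34.        ]
 [ 589.42574739 -320.6848769    34.        ]]
123.1379865350999
yaw -6.824934768175332 zr [-0.99291389  0.11883609]
70 [ 527.23839381 -251.2336423 ]
110 [ 487.52183839 -246.48019872]
[[315.05770589 206.81992769]] [315.66666667 214.33333333]
45 [-0.7   0.08 -0.71]
-45 [ 0.7  -0.08 -0.71]
```

```bash
cat >> h.py <<'E'
def g(x,y,z,phi,pitch=0,back=0):
    """goal whose grasp point is at x,y,z, 'back' mm behind along the tool axis"""
    t=np.array([x,y,z])-(6+back)*rot(phi,pitch)[:,2]
    return (*t.round(1),phi,pitch)
E
python3 -c "
from h import *
G=(531,-252,24)
plan((450,-300,210,40),g(*G,-7,20,140),g(*G,-7,45,90),g(*G,-7,45))"
```

```text
(450, -300, 210, 40) -> [0.205, -0.137, -0.029, -0.0, 0.003, 0.935] rows 5.9 
(np.float64(481.4), np.float64(-245.9), np.float64(161.2), -7, 20) -> [0.196, -0.071, 0.163, -0.182, 0.419, 1.034] rows 7.1 TOO BIG
(np.float64(463.6), np.float64(-243.7), np.float64(91.9), -7, 45) -> [-0.135, -0.0, 0.197, -0.0, 0.556, 0.0] rows 3.5 
(np.float64(526.8), np.float64(-251.5), np.float64(28.2), -7, 45) -> [-0.0, 0.0, 0.3, 0.0, 0.0, 0.0] rows 2.2
```

step_arm(
  steps=[
    [0.205, -0.137, -0.029, 0, 0.003, 1.0, -1],
    [0.205, -0.137, -0.029, 0, 0.003, 1.0, -1],
    [0.205, -0.137, -0.029, 0, 0.003, 1.0, -1],
    [0.205, -0.137, -0.029, 0, 0.003, 1.0, -1],
    [0.205, -0.137, -0.029, 0, 0.003, 1.0, -1],
    [0.205, -0.137, -0.029, 0, 0.003, 1.0, -1],
    [0.205, -0.137, -0.029, 0, 0.003, 1.0, -1],
    [0.205, -0.137, -0.029, 0, 0.003, 1.0, -1],
  ],
)

```text
time_s: 7.67
position: [0.4517, -0.2979, 0.2096]
tcp_rot: [[0.795, 0.607, -0.0], [0.607, -0.795, 0.001], [-0.0, -0.001, -1.0]]
force: [-0.2, 0.5, 0.2]
opening: 1.004
grasp_force: 0.0
```

```bash
python3 -c "
from h import *
G=(531,-252,24)
plan(g(*G,-7,20,140),g(*G,-7,45,90))"
```

```text
(np.float64(481.4), np.float64(-245.9), np.float64(161.2), -7, 20) -> [0.184, -0.078, 0.161, -0.173, 0.422, 0.975] rows 6.8 
(np.float64(463.6), np.float64(-243.7), np.float64(91.9), -7, 45) -> [-0.135, -0.0, 0.197, -0.0, 0.556, 0.0] rows 3.5
```

step_arm(
  steps=[
    [0.184, -0.078, 0.161, -0.173, 0.422, 0.975, -1],
    [0.184, -0.078, 0.161, -0.173, 0.422, 0.975, -1],
    [0.184, -0.078, 0.161, -0.173, 0.422, 0.975, -1],
    [0.184, -0.078, 0.161, -0.173, 0.422, 0.975, -1],
    [0.184, -0.078, 0.161, -0.173, 0.422, 0.975, -1],
    [0.184, -0.078, 0.161, -0.173, 0.422, 0.975, -1],
    [0.184, -0.078, 0.161, -0.173, 0.422, 0.975, -1],
    [0.184, -0.078, 0.161, -0.173, 0.422, 0.975, -1],
  ],
)

```text
time_s: 8.33
position: [0.4791, -0.2449, 0.1606]
tcp_rot: [[0.933, -0.123, 0.337], [-0.116, -0.992, -0.04], [0.34, -0.002, -0.94]]
force: [-0.9, 0.8, 0.4]
opening: 0.999
grasp_force: 0.0
```

step_arm(
  steps=[
    [-0.135, 0, 0.197, 0, 0.556, 0, -1],
    [-0.135, 0, 0.197, 0, 0.556, 0, -1],
    [-0.135, 0, 0.197, 0, 0.556, 0, -1],
    [-0.135, 0, 0.197, 0, 0.556, 0, -1],
    [-0.135, 0, 0.197, 0, 0.556, 0, -1],
    [-0.135, 0, 0.197, 0, 0.556, 0, -1],
    [-0.135, 0, 0.197, 0, 0.556, 0, -1],
  ],
)

```text
time_s: 8.92
position: [0.4754, -0.2289, 0.1032]
tcp_rot: [[0.813, -0.056, 0.579], [-0.092, -0.995, 0.034], [0.575, -0.081, -0.814]]
force: [0.5, 0.8, -0.3]
opening: 0.998
grasp_force: 0.0
```

```bash
python3 -c "
from h import *
G=(531,-252,24)
plan(g(*G,-7,45,90),g(*G,-7,45))
c=Cam('scene');p=c.px([[.531,-.252,.05]])[0];x,y=map(int,p);c.save('s5',(x-80,y-60,x+80,y+60),4);print(p)"
```

```text
(np.float64(463.6), np.float64(-243.7), np.float64(91.9), -7, 45) -> [-0.049, 0.054, 0.006, -0.134, 0.221, -0.002] rows 1.6 
(np.float64(526.8), np.float64(-251.5), np.float64(28.2), -7, 45) -> [-0.0, 0.0, 0.3, 0.0, 0.0, 0.0] rows 2.2 
[298.28288983 204.90876533]
```

View pics/s5.png

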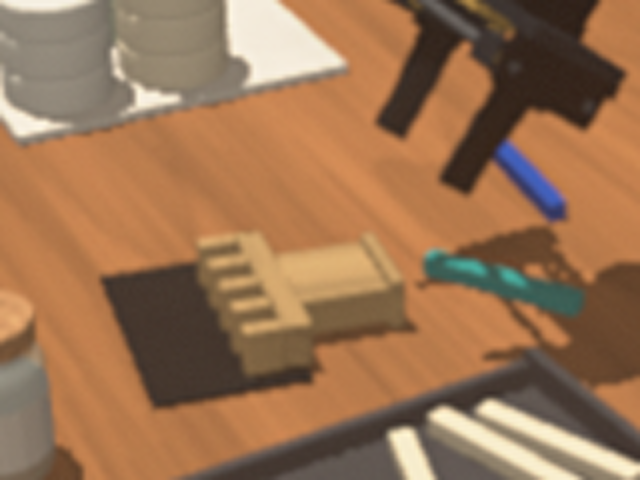

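The rake lies as computed, with the open gripper coming from the upper right of the crop. The tool did not reach the 45° lean, so I check the joints.

```bash
python3 -c "
from h import *
s=read_state();print(np.round(s['joint_positions'],1),np.round(s['qvel'],1))
G=(531,-252,24)
plan(g(*G,-7,25,90),g(*G,-7,25))"
```

```text
[-56.   34.3 125.   88.2  29.9 -43.9] [  1.7  -2.2  -2.2 -18.2  -2.2  28.5]
(np.float64(490.7), np.float64(-247.1), np.float64(111.0), -7, 25) -> [0.072, 0.056, 0.005, -0.133, -0.219, 0.019] rows 1.6 
(np.float64(528.5), np.float64(-251.7), np.float64(29.4), -7, 25) -> [0.0, -0.0, 0.3, 0.0, 0.0, 0.0] rows 2.2
```

```bash
python3 -c "
from h import *
plan((515,-250,170,-7,0))"
```

```text
(515, -250, 170, -7, 0) -> [0.251, 0.045, -0.11, -0.128, -0.774, 0.048] rows 4.9
```

step_arm(
  steps=[
    [0.251, 0.045, -0.11, -0.128, -0.774, 0.048, -1],
    [0.251, 0.045, -0.11, -0.128, -0.774, 0.048, -1],
    [0.251, 0.045, -0.11, -0.128, -0.774, 0.048, -1],
    [0.251, 0.045, -0.11, -0.128, -0.774, 0.048, -1],
    [0.251, 0.045, -0.11, -0.128, -0.774, 0.048, -1],
    [0.251, 0.045, -0.11, -0.128, -0.774, 0.048, -1],
    [0.251, 0.045, -0.11, -0.128, -0.774, 0.048, -1],
    [0.251, 0.045, -0.11, -0.128, -0.774, 0.048, -1],
  ],
)

```text
time_s: 9.63
position: [0.5165, -0.2507, 0.1729]
tcp_rot: [[0.97, -0.081, 0.227], [-0.095, -0.994, 0.052], [0.222, -0.072, -0.972]]
force: [-0.2, 0.3, -0.8]
opening: 1.001
grasp_force: 0.0
```

```bash
python3 -c "
from h import *
s=read_state();print(np.round(s['joint_positions'],1),np.round(s['qvel'],1))
G=(531,-252,24)
plan(g(*G,-7,18,80),g(*G,-7,18))"
```

```text
[-43.2  26.6 100.3  15.5  46.6  41.8] [  31.1    6.   -43.6 -108.6   51.4  124.6]
(np.float64(504.6), np.float64(-248.8), np.float64(105.8), -7, 18) -> [-0.089, 0.013, 0.209, -0.103, 0.116, 0.026] rows 1.6 
(np.float64(529.2), np.float64(-251.8), np.float64(29.7), -7, 18) -> [0.0, -0.0, 0.267, 0.0, 0.0, 0.0] rows 1.9
```

step_arm(
  steps=[
    [0, 0, 0, 0, 0, 0, -1],
    [0, 0, 0, 0, 0, 0, -1],
    [0, 0, 0, 0, 0, 0, -1],
    [0, 0, 0, 0, 0, 0, -1],
    [0, 0, 0, 0, 0, 0, -1],
  ],
)

```text
time_s: 10.05
position: [0.5144, -0.2479, 0.1699]
tcp_rot: [[0.97, -0.08, 0.23], [-0.096, -0.993, 0.061], [0.223, -0.082, -0.971]]
force: [-0.2, -0.4, 0.9]
opening: 1.001
grasp_force: 0.0
```

```bash
python3 -c "
from h import *
s=read_state();print(np.round(s['joint_positions'],1),np.round(s['position'],4))
G=(531,-252,24)
plan(g(*G,-7,18,80),g(*G,-7,18))"
```

```text
[-43.4  26.7 100.8  16.3  46.3  41. ] [ 0.5144 -0.2479  0.1699]
(np.float64(504.6), np.float64(-248.8), np.float64(105.8), -7, 18) -> [-0.079, 0.023, 0.2, -0.115, 0.114, 0.024] rows 1.6 
(np.float64(529.2), np.float64(-251.8), np.float64(29.7), -7, 18) -> [0.0, -0.0, 0.267, 0.0, 0.0, 0.0] rows 1.9
```

step_arm(
  steps=[
    [-0.079, 0.023, 0.2, -0.115, 0.114, 0.024, -1],
    [-0.079, 0.023, 0.2, -0.115, 0.114, 0.024, -1],
    [-0.079, 0.023, 0.2, -0.115, 0.114, 0.024, -1],
    [-0.079, 0.023, 0.2, -0.115, 0.114, 0.024, -1],
    [-0.079, 0.023, 0.2, -0.115, 0.114, 0.024, -1],
    [-0.079, 0.023, 0.2, -0.115, 0.114, 0.024, -1],
    [-0.079, 0.023, 0.2, -0.115, 0.114, 0.024, -1],
  ],
)

```text
time_s: 10.63
position: [0.508, -0.2514, 0.1088]
tcp_rot: [[0.943, -0.121, 0.311], [-0.114, -0.993, -0.043], [0.314, 0.005, -0.949]]
force: [0.6, -0.6, -0.2]
opening: 1.004
grasp_force: 0.0
```

```bash
python3 -c "
from h import *
s=read_state();print(np.round(s['joint_positions'],1),np.round(s['position'],4))
G=(531,-252,24)
plan(g(*G,-7,18))"
```

```text
[-43.5  31.1 109.7  24.5  26.3  32.6] [ 0.508  -0.2514  0.1088]
(np.float64(529.2), np.float64(-251.8), np.float64(29.7), -7, 18) -> [-0.016, -0.009, 0.272, 0.006, -0.007, 0.002] rows 2.0
```

step_arm(
  steps=[
    [-0.008, -0.005, 0.13, 0.006, -0.007, 0.002, -1],
    [-0.016, -0.009, 0.2, 0.006, -0.007, 0.002, -1],
    [-0.016, -0.009, 0.272, 0.006, -0.007, 0.002, -1],
    [-0.016, -0.009, 0.272, 0.006, -0.007, 0.002, -1],
    [-0.016, -0.009, 0.272, 0.006, -0.007, 0.002, -1],
    [-0.016, -0.009, 0.272, 0.006, -0.007, 0.002, -1],
  ],
)

```text
time_s: 11.13
position: [0.5278, -0.2503, 0.0291]
tcp_rot: [[0.945, -0.121, 0.305], [-0.116, -0.993, -0.036], [0.307, -0.002, -0.952]]
force: [-0.3, -0.1, -0.4]
opening: 1.005
grasp_force: 0.0
```

step_arm(
  steps=[
    [0, 0, 0, 0, 0, 0, 1],
    [0, 0, 0, 0, 0, 0, 1],
    [0, 0, 0, 0, 0, 0, 1],
    [0, 0, 0, 0, 0, 0, 1],
    [0, 0, 0, 0, 0, 0, 1],
    [0, 0, 0, 0, 0, 0, 1],
    [0, 0, 0, 0, 0, 0, 1],
    [0, 0, 0, 0, 0, 0, 1],
  ],
)

```text
time_s: 11.8
position: [0.529, -0.2543, 0.0303]
tcp_rot: [[0.943, -0.125, 0.309], [-0.117, -0.992, -0.045], [0.312, 0.006, -0.95]]
force: [-4.1, -7.7, 14.5]
opening: 0.485
grasp_force: 21.3
```

```bash
python3 -c "
from h import *
G=(531,-252,24)
plan(g(520,-270,130,-7,12),g(500,-280,150,-7,-25),g(490,-290,150,-7,-62))"
```

```text
(np.float64(518.8), np.float64(-269.8), np.float64(135.9), -7, 12) -> [0.084, 0.058, -0.343, 0.008, -0.137, -0.002] rows 2.6 
(np.float64(502.5), np.float64(-280.3), np.float64(155.4), -7, -25) -> [-0.035, 0.041, -0.074, -0.0, -0.822, -0.0] rows 5.2 
(np.float64(495.3), np.float64(-290.6), np.float64(152.8), -7, -62) -> [-0.014, 0.037, 0.016, -0.0, -0.822, 0.0] rows 5.2
```

```bash
python3 -c "
from h import *
print(read_state()['opening'])
c=Cam('scene');p=c.px([[.531,-.252,.05]])[0];x,y=map(int,p);c.save('s6',(x-50,y-50,x+50,y+50),4)
d=Cam('top');p=d.px([[.531,-.252,.05]])[0];x,y=map(int,p);d.save('t6',(x-50,y-50,x+50,y+50),4)
cv2.imwrite('pics/c6.png',np.hstack([cv2.imread('pics/s6.png'),cv2.imread('pics/t6.png')]))"
```

```text
0.4852684452191336
```

View pics/c6.png

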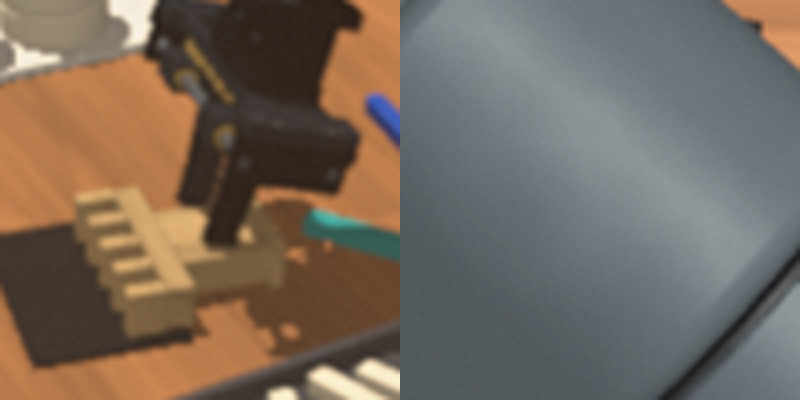

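The fingertips rest on top of the handle, at left-half crop (222,240), although the TCP reads z = 30 mm. The tips seem much less than 25 mm ahead of the TCP, so I check that by projection.

```bash
python3 -c "
from h import *
s=read_state();P=np.array(s['position']);R=np.array(s['tcp_rot'])
print('tcp',P)
c=Cam('scene');p=c.px([[.531,-.252,.05]])[0];x,y=map(int,p)
for t in (-45,0,6,25):
  for w in (-21,-36,21,36):
    q=c.px([P+R@np.array([0,w,t])/1000])[0];print(t,w,((q-[x-50,y-50])*4).round())
for n,Q in (('matNearLeft',None),):
  a=np.radians(-8.4);Rm=np.array([[np.cos(a),-np.sin(a)],[np.sin(a),np.cos(a)]])
  for v in ((-50,80),(-50,-80),(50,80)):
    w=Rm@v+[606.5,-268.5];print(v,((c.px([np.r_[w,4]/1000])[0]-[x-50,y-50])*4).round())
"
```

```text
tcp [ 0.52986057 -0.25542685  0.0306353 ]
-45 -21 [232. 180.]
-45 -36 [240. 192.]
-45 21 [211. 149.]
-45 36 [204. 138.]
0 -21 [211. 244.]
0 -36 [219. 256.]
0 21 [191. 212.]
0 36 [185. 201.]
6 -21 [209. 252.]
6 -36 [216. 264.]
6 21 [189. 220.]
6 36 [182. 209.]
25 -21 [200. 279.]
25 -36 [208. 291.]
25 21 [181. 246.]
25 36 [174. 235.]
(-50, 80) [194. 335.]
(-50, -80) [127. 210.]
(50, 80) [ 33. 364.]
```

The tips are in fact about level with the reported TCP, so the reading is about 25 mm too low along the tool axis. I correct the helper, open and go about 25 mm lower.

```bash
sed -i 's/-(6+back)\*rot/-(-19+back)*rot/' h.py; echo ok
```

```text
ok
```

step_arm(
  steps=[
    [0, 0, -0.02, 0, 0, 0, -1],
    [0, 0, -0.02, 0, 0, 0, -1],
    [0, 0, -0.02, 0, 0, 0, -1],
    [0, 0, -0.02, 0, 0, 0, -1],
    [0, 0, -0.02, 0, 0, 0, -1],
    [0, 0, -0.02, 0, 0, 0, -1],
    [0, 0, -0.02, 0, 0, 0, -1],
    [0, 0, -0.02, 0, 0, 0, -1],
  ],
)

```text
time_s: 12.62
position: [0.5251, -0.2492, 0.0331]
tcp_rot: [[0.945, -0.121, 0.303], [-0.116, -0.993, -0.034], [0.305, -0.003, -0.952]]
force: [-0.7, -0.6, 0.1]
opening: 0.957
grasp_force: 0.0
```

```bash
python3 -c "
from h import *
plan(g(531,-252,24,-7,18))
c=Cam('scene');p=c.px([[.531,-.252,.05]])[0];x,y=map(int,p);c.save('s7',(x-50,y-50,x+50,y+50),4)"
```

```text
(np.float64(536.8), np.float64(-252.7), np.float64(5.9), -7, 18) -> [0.01, 0.007, 0.099, -0.004, 0.006, -0.001] rows 0.7
```

View pics/s7.png

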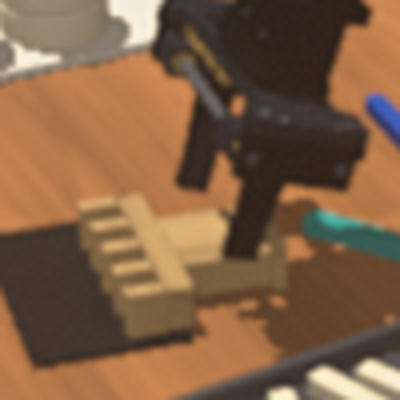

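The fingers straddle the handle with tips at (195,190) and (240,260), about at its top height. I lower and grip.

step_arm(
  steps=[
    [0.01, 0.007, 0.05, 0, 0, 0, -1],
    [0.01, 0.007, 0.094, 0, 0, 0, -1],
    [0.01, 0.007, 0.094, 0, 0, 0, -1],
    [0.01, 0.007, 0.094, 0, 0, 0, -1],
  ],
)

```text
time_s: 13.0
position: [0.536, -0.2524, 0.0069]
tcp_rot: [[0.946, -0.121, 0.302], [-0.117, -0.993, -0.033], [0.304, -0.004, -0.953]]
force: [-0.1, -0.6, -0.1]
opening: 0.998
grasp_force: 0.0
```

step_arm(
  steps=[
    [0, 0, 0, 0, 0, 0, 1],
    [0, 0, 0, 0, 0, 0, 1],
    [0, 0, 0, 0, 0, 0, 1],
    [0, 0, 0, 0, 0, 0, 1],
    [0, 0, 0, 0, 0, 0, 1],
    [0, 0, 0, 0, 0, 0, 1],
    [0, 0, 0, 0, 0, 0, 1],
    [0, 0, 0, 0, 0, 0, 1],
  ],
)

```text
time_s: 13.67
position: [0.5359, -0.2513, 0.0078]
tcp_rot: [[0.946, -0.12, 0.303], [-0.116, -0.993, -0.032], [0.304, -0.005, -0.953]]
force: [-0.5, 4.6, 5.4]
opening: 0.689
grasp_force: 30.0
```

```bash
python3 -c "
from h import *
plan(g(520,-270,130,-7,12),g(500,-280,150,-7,-25),g(490,-290,150,-7,-65))"
```

```text
(np.float64(523.9), np.float64(-270.5), np.float64(111.4), -7, 12) -> [0.075, 0.067, -0.339, -0.007, -0.127, 0.0] rows 2.5 
(np.float64(492.0), np.float64(-279.0), np.float64(132.8), -7, -25) -> [-0.085, 0.041, -0.091, -0.0, -0.822, -0.0] rows 5.2 
(np.float64(472.9), np.float64(-287.9), np.float64(142.0), -7, -65) -> [-0.067, 0.037, -0.003, -0.0, -0.889, 0.0] rows 5.6
```

step_arm(
  steps=[
    [0.02, 0.02, -0.1, 0, 0, 0, 1],
    [0.075, 0.067, -0.2, 0, -0.06, 0, 1],
    [0.075, 0.067, -0.3, 0, -0.127, 0, 1],
    [0.075, 0.067, -0.339, 0, -0.127, 0, 1],
    [0.075, 0.067, -0.339, 0, -0.127, 0, 1],
    [0.075, 0.067, -0.339, 0, -0.127, 0, 1],
  ],
)

```text
time_s: 14.17
position: [0.5235, -0.271, 0.1106]
tcp_rot: [[0.971, -0.121, 0.208], [-0.119, -0.993, -0.022], [0.209, -0.004, -0.978]]
force: [-0.2, 0.4, -3.4]
opening: 0.688
grasp_force: 30.0
```

step_arm(
  steps=[
    [-0.085, 0.041, -0.091, 0, -0.822, 0, 1],
    [-0.085, 0.041, -0.091, 0, -0.822, 0, 1],
    [-0.085, 0.041, -0.091, 0, -0.822, 0, 1],
    [-0.085, 0.041, -0.091, 0, -0.822, 0, 1],
    [-0.085, 0.041, -0.091, 0, -0.822, 0, 1],
    [-0.085, 0.041, -0.091, 0, -0.822, 0, 1],
    [-0.085, 0.041, -0.091, 0, -0.822, 0, 1],
    [-0.085, 0.041, -0.091, 0, -0.822, 0, 1],
  ],
)

```text
time_s: 14.83
position: [0.4909, -0.279, 0.1299]
tcp_rot: [[0.899, -0.121, -0.42], [-0.107, -0.993, 0.057], [-0.424, -0.007, -0.906]]
force: [-0.0, 0.3, -2.6]
opening: 0.688
grasp_force: 30.0
```

```bash
python3 -c "
from h import *
s=read_state();print(np.round(s['joint_positions'],1),s['opening'],s['grasp_force'])
plan(g(490,-290,150,-7,-60))"
```

```text
[-34.8  42.7  77.7 -11.2  82.4  65.8] 0.6883849187262153 29.9647017713869
(np.float64(473.7), np.float64(-288.0), np.float64(140.5), -7, -60) -> [-0.063, 0.037, -0.01, -0.005, -0.776, 0.007] rows 4.9
```

step_arm(
  steps=[
    [-0.063, 0.037, -0.01, 0, -0.776, 0.007, 1],
    [-0.063, 0.037, -0.01, 0, -0.776, 0.007, 1],
    [-0.063, 0.037, -0.01, 0, -0.776, 0.007, 1],
    [-0.063, 0.037, -0.01, 0, -0.776, 0.007, 1],
    [-0.063, 0.037, -0.01, 0, -0.776, 0.007, 1],
    [-0.063, 0.037, -0.01, 0, -0.776, 0.007, 1],
    [-0.063, 0.037, -0.01, 0, -0.776, 0.007, 1],
  ],
)

```text
time_s: 15.42
position: [0.4739, -0.2891, 0.1407]
tcp_rot: [[0.498, -0.126, -0.858], [-0.061, -0.992, 0.11], [-0.865, -0.002, -0.502]]
force: [-0.0, 0.2, -1.3]
opening: 0.686
grasp_force: 30.0
```

```bash
python3 -c "
from h import *
s=read_state();print(np.round(s['joint_positions'],1),s['opening'],s['grasp_force'])
plan(g(586,-280,115,-7,-72),g(586,-280,80,-7,-72))"
```

```text
[-31.5  59.   58.4 -23.7 118.   65.5] 0.6863678484001484 29.964622319675982
(np.float64(568.1), np.float64(-277.8), np.float64(109.1), -7, -72) -> [0.245, -0.076, -0.212, -0.006, -0.269, 0.001] rows 2.4 
(np.float64(568.1), np.float64(-277.8), np.float64(74.1), -7, -72) -> [0.111, 0.0, 0.036, 0.0, 0.0, 0.0] rows 0.8
```

step_arm(
  steps=[
    [0.245, -0.076, -0.212, -0.006, -0.269, 0.001, 1],
    [0.245, -0.076, -0.212, -0.006, -0.269, 0.001, 1],
    [0.245, -0.076, -0.212, -0.006, -0.269, 0.001, 1],
    [0.245, -0.076, -0.212, -0.006, -0.269, 0.001, 1],
    [0.245, -0.076, -0.212, -0.006, -0.269, 0.001, 1],
    [0.245, -0.076, -0.212, -0.006, -0.269, 0.001, 1],
  ],
)

```text
time_s: 15.92
position: [0.5691, -0.2795, 0.1143]
tcp_rot: [[0.311, -0.122, -0.943], [-0.043, -0.992, 0.115], [-0.95, 0.005, -0.314]]
force: [-0.0, -0.3, -2.2]
opening: 0.685
grasp_force: 30.0
```

step_arm(
  steps=[
    [0.111, 0, 0.036, 0, 0, 0, 1],
    [0.111, 0, 0.036, 0, 0, 0, 1],
    [0.111, 0, 0.036, 0, 0, 0, 1],
    [0.111, 0, 0.036, 0, 0, 0, 1],
  ],
)

```text
time_s: 16.25
position: [0.5691, -0.2794, 0.0793]
tcp_rot: [[0.308, -0.123, -0.943], [-0.042, -0.992, 0.116], [-0.951, 0.004, -0.311]]
force: [0.2, -0.4, -2.0]
opening: 0.685
grasp_force: 30.0
```

```bash
python3 -c "
from h import *
s=read_state();print(np.round(s['joint_positions'],1),s['opening'],s['grasp_force'])
plan(g(586,-280,70,-7,-72))
c=Cam('scene');p=c.px([[.58,-.278,.06]])[0];x,y=map(int,p);c.save('s8',(x-50,y-50,x+50,y+50),4)"
```

```text
[-27.1  77.1  31.  -29.7 138.8  60.6] 0.684994810587066 29.964543564710766
(np.float64(568.1), np.float64(-277.8), np.float64(64.1), -7, -72) -> [0.047, -0.005, 0.02, 0.0, -0.002, -0.006] rows 0.4
```

View pics/s8.png

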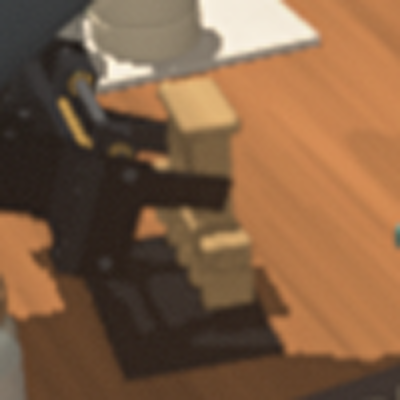

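The rake is upright over the mat at (205,190), held by the fingers from behind. I lower it until it touches.

step_arm(
  steps=[
    [0.016, 0, 0.005, 0, 0, 0, 1],
    [0.032, 0, 0.01, 0, 0, 0, 1],
    [0.032, 0, 0.01, 0, 0, 0, 1],
    [0.032, 0, 0.01, 0, 0, 0, 1],
  ],
)

```text
time_s: 16.63
position: [0.5694, -0.2785, 0.0662]
tcp_rot: [[0.306, -0.121, -0.944], [-0.041, -0.993, 0.114], [-0.951, 0.003, -0.309]]
force: [0.3, 0.2, -2.4]
opening: 0.685
grasp_force: 30.0
```

step_arm(
  steps=[
    [0.008, 0, 0.0025, 0, 0, 0, 1],
    [0.008, 0, 0.0025, 0, 0, 0, 1],
  ],
)

```text
time_s: 16.8
position: [0.5697, -0.2784, 0.0658]
tcp_rot: [[0.304, -0.123, -0.945], [-0.043, -0.992, 0.115], [-0.952, 0.006, -0.307]]
force: [1.3, 0.3, 3.4]
opening: 0.689
grasp_force: 29.9
```

step_arm(
  steps=[
    [0.008, 0, 0.0025, 0, 0, 0, 1],
    [0.008, 0, 0.0025, 0, 0, 0, 1],
  ],
)

```text
time_s: 16.97
position: [0.5699, -0.2784, 0.0657]
tcp_rot: [[0.303, -0.124, -0.945], [-0.044, -0.992, 0.116], [-0.952, 0.007, -0.306]]
force: [0.2, 0.1, 9.1]
opening: 0.688
grasp_force: 30.0
```

step_arm(
  steps=[
    [0, 0, 0, 0, 0, 0, -1],
    [0, 0, 0, 0, 0, 0, -1],
    [0, 0, 0, 0, 0, 0, -1],
    [0, 0, 0, 0, 0, 0, -1],
    [0, 0, 0, 0, 0, 0, -1],
    [0, 0, 0, 0, 0, 0, -1],
  ],
)

```text
time_s: 17.47
position: [0.5694, -0.2787, 0.0609]
tcp_rot: [[0.306, -0.122, -0.944], [-0.041, -0.993, 0.115], [-0.951, 0.003, -0.309]]
force: [-0.7, 0.6, -0.5]
opening: 0.98
grasp_force: 0.0
```

step_arm(
  steps=[
    [-0.08, 0, -0.026, 0, 0, 0, -1],
    [-0.19, 0, -0.06, 0, 0, 0, -1],
    [-0.381, 0, -0.122, 0, 0, 0, -1],
    [-0.381, 0, -0.122, 0, 0, 0, -1],
    [-0.381, 0, -0.122, 0, 0, 0, -1],
    [-0.381, 0, -0.122, 0, 0, 0, -1],
  ],
)

```text
time_s: 17.97
position: [0.5696, -0.2786, 0.1828]
tcp_rot: [[0.311, -0.121, -0.943], [-0.043, -0.993, 0.114], [-0.95, 0.005, -0.314]]
force: [-0.0, 0.6, -0.8]
opening: 0.998
grasp_force: 0.0
```

```bash
python3 -c "
from h import *
s=read_state();print(np.round(s['joint_positions'],1))
plan((530,-285,200,-7,-35),(530,-285,200,15,0),(530,-285,200,54,0))"
```

```text
[-27.   69.9  32.7 -33.1 143.3  56.1]
(530, -285, 200, -7, -35) -> [-0.095, 0.038, 0.104, 0.004, 0.816, -0.004] rows 5.1 
(530, -285, 200, 15, 0) -> [0.0, 0.0, 0.0, -0.149, 0.768, -0.474] rows 5.7 
(530, -285, 200, 54, 0) -> [0.0, 0.0, 0.0, 0.0, 0.0, -0.867] rows 5.4
```

step_arm(
  steps=[
    [-0.095, 0.038, 0.104, 0.004, 0.816, -0.004, -1],
    [-0.095, 0.038, 0.104, 0.004, 0.816, -0.004, -1],
    [-0.095, 0.038, 0.104, 0.004, 0.816, -0.004, -1],
    [-0.095, 0.038, 0.104, 0.004, 0.816, -0.004, -1],
    [-0.095, 0.038, 0.104, 0.004, 0.816, -0.004, -1],
    [-0.095, 0.038, 0.104, 0.004, 0.816, -0.004, -1],
    [-0.095, 0.038, 0.104, 0.004, 0.816, -0.004, -1],
  ],
)

```text
time_s: 18.55
position: [0.5282, -0.2847, 0.1995]
tcp_rot: [[0.811, -0.123, -0.572], [-0.1, -0.992, 0.072], [-0.577, -0.001, -0.817]]
force: [-0.1, -0.7, 0.2]
opening: 0.998
grasp_force: 0.0
```

step_arm(
  steps=[
    [0, 0, 0, -0.149, 0.768, -0.474, -1],
    [0, 0, 0, -0.149, 0.768, -0.474, -1],
    [0, 0, 0, -0.149, 0.768, -0.474, -1],
    [0, 0, 0, -0.149, 0.768, -0.474, -1],
    [0, 0, 0, -0.149, 0.768, -0.474, -1],
    [0, 0, 0, -0.149, 0.768, -0.474, -1],
    [0, 0, 0, -0.149, 0.768, -0.474, -1],
    [0, 0, 0, -0.149, 0.768, -0.474, -1],
  ],
)

```text
time_s: 19.22
position: [0.5284, -0.2845, 0.1972]
tcp_rot: [[0.967, 0.256, -0.009], [0.256, -0.967, 0.004], [-0.007, -0.006, -1.0]]
force: [0.8, -0.6, -0.5]
opening: 1.0
grasp_force: 0.0
```

step_arm(
  steps=[
    [-0.3, 0, 0, 0, 0, -0.867, -1],
    [-0.3, 0, 0, 0, 0, -0.867, -1],
    [-0.3, 0, 0, 0, 0, -0.867, -1],
    [-0.3, 0, 0, 0, 0, -0.867, -1],
    [-0.3, 0, 0, 0, 0, -0.867, -1],
    [-0.3, 0, 0, 0, 0, -0.867, -1],
    [-0.3, 0, 0, 0, 0, -0.867, -1],
  ],
)

```text
time_s: 19.8
position: [0.4436, -0.3085, 0.198]
tcp_rot: [[0.587, 0.809, -0.006], [0.81, -0.587, 0.003], [-0.002, -0.007, -1.0]]
force: [0.4, 0.4, 0.0]
opening: 0.997
grasp_force: 0.0
```

```bash
python3 -c "
from h import *
s=read_state();print(np.round(s['joint_positions'],1),s['position'])
c=Cam('top');p=c.px([[.58,-.278,.1]])[0];x,y=map(int,p);c.save('t9',(x-50,y-50,x+50,y+50),4);print(x-50,y-50)
d=Cam('scene');p=d.px([[.58,-.278,.06]])[0];x,y=map(int,p);d.save('s9',(x-50,y-50,x+50,y+50),4)
cv2.imwrite('pics/c9.png',np.hstack([cv2.imread('pics/t9.png'),cv2.imread('pics/s9.png')]))
plan((530,-285,200,82.5))"
```

```text
[-46.6  25.4  95.3  -0.2  59.7 -10.5] [ 0.44360172 -0.30853281  0.19795186]
402 191
(530, -285, 200, 82.5) -> [0.233, 0.187, -0.008, -0.008, -0.0, -0.635] rows 4.0
```

View pics/c9.png

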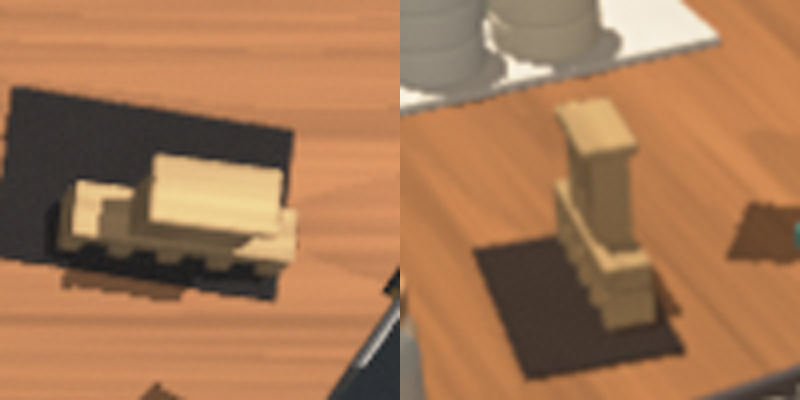

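The rake stands on the mat again, with its flange corners at left crop (155,155), (282,170), (278,235) and (147,222). I measure it.

```bash
python3 -c "
from h import *
c=Cam('top')
r=rect(c,[(155,155),(282,170),(278,235),(147,222)],.114,4,(402,191));print(r)
x,y=r[0];ph=90+r[2]
plan((x,y,150,ph),(x,y,63,ph))"
```

```text
(array([ 581.1, -281.4]), [np.float64(64.5), np.float64(34.0), np.float64(66.0), np.float64(35.4)], np.float64(-5.6))
(np.float64(581.1), np.float64(-281.4), 150, np.float64(84.4)) -> [0.343, 0.32, 0.159, -0.008, -0.0, -0.677] rows 4.3 
(np.float64(581.1), np.float64(-281.4), 63, np.float64(84.4)) -> [0.0, 0.0, 0.29, 0.0, 0.0, 0.0] rows 2.1
```

step_arm(
  steps=[
    [0.343, 0.32, 0.159, -0.008, 0, -0.66, -1],
    [0.343, 0.32, 0.159, -0.008, 0, -0.66, -1],
    [0.343, 0.32, 0.159, -0.008, 0, -0.66, -1],
    [0.343, 0.32, 0.159, -0.008, 0, -0.66, -1],
    [0.343, 0.32, 0.159, -0.008, 0, -0.66, -1],
    [0.343, 0.32, 0.159, -0.008, 0, -0.66, -1],
    [0.343, 0.32, 0.159, -0.008, 0, -0.66, -1],
    [0.343, 0.32, 0.159, -0.008, 0, -0.66, -1],
  ],
)

```text
time_s: 20.62
position: [0.5795, -0.2814, 0.1512]
tcp_rot: [[0.112, 0.994, 0.001], [0.994, -0.112, -0.001], [-0.001, 0.001, -1.0]]
force: [0.4, 0.1, 0.7]
opening: 1.002
grasp_force: 0.0
```

```bash
python3 -c "
from h import *
x,y=580.5,-281
plan((x,y,63,83.5))"
```

```text
(580.5, -281, 63, 83.5) -> [0.002, 0.003, 0.294, 0.001, 0.001, 0.002] rows 2.1
```

step_arm(
  steps=[
    [0.002, 0.003, 0.1, 0, 0, 0.002, -1],
    [0.002, 0.003, 0.2, 0, 0, 0.002, -1],
    [0.002, 0.003, 0.294, 0, 0, 0.002, -1],
    [0.002, 0.003, 0.294, 0, 0, 0.002, -1],
    [0.002, 0.003, 0.294, 0, 0, 0.002, -1],
    [0.002, 0.003, 0.294, 0, 0, 0.002, -1],
  ],
)

```text
time_s: 21.12
position: [0.582, -0.2818, 0.0646]
tcp_rot: [[0.113, 0.994, 0.004], [0.994, -0.113, -0.002], [-0.002, 0.004, -1.0]]
force: [0.2, -0.1, -0.4]
opening: 1.002
grasp_force: 0.0
```

step_arm(
  steps=[
    [0, 0, 0, 0, 0, 0, 0.3],
    [0, 0, 0, 0, 0, 0, 0.3],
    [0, 0, 0, 0, 0, 0, 0.3],
    [0, 0, 0, 0, 0, 0, 1],
    [0, 0, 0, 0, 0, 0, 1],
    [0, 0, 0, 0, 0, 0, 1],
    [0, 0, 0, 0, 0, 0, 1],
    [0, 0, 0, 0, 0, 0, 1],
  ],
)

```text
time_s: 21.78
position: [0.5815, -0.2806, 0.0627]
tcp_rot: [[0.111, 0.994, 0.001], [0.994, -0.111, -0.001], [-0.0, 0.001, -1.0]]
force: [0.0, -0.8, 0.7]
opening: 0.48
grasp_force: 0.0
```

step_arm(
  steps=[
    [0, 0, 0, 0, 0, 0, 1],
    [0, 0, 0, 0, 0, 0, 1],
    [0, 0, 0, 0, 0, 0, 1],
    [0, 0, 0, 0, 0, 0, 1],
    [0, 0, 0, 0, 0, 0, 1],
    [0, 0, 0, 0, 0, 0, 1],
  ],
)

```text
time_s: 22.28
position: [0.5815, -0.2806, 0.0627]
tcp_rot: [[0.111, 0.994, 0.001], [0.994, -0.111, -0.001], [-0.0, 0.002, -1.0]]
force: [-0.8, 0.9, -0.3]
opening: 0.407
grasp_force: 30.0
```

```bash
python3 -c "
from h import *
s=read_state();p=np.array(s['position'])*1000;print(p,s['opening'],s['grasp_force'])
a=np.radians(5.5);t=np.array([566,-28])
u=np.array([np.cos(a),np.sin(a)]);A=t+90*u;B=t-50*u;z=p[2]
plan((p[0],p[1],z+55,83.5),(A[0],A[1],z+55,95.5),(A[0],A[1],z+14,95.5),(A[0],A[1],z+4,95.5),(B[0],B[1],z+4,95.5))"
```

```text
[ 581.48222639 -280.64441696   62.67465693] 0.40748622002407886 29.99349296092987
(np.float64(581.4822263917533), np.float64(-280.6444169645337), np.float64(117.67465693484587), 83.5) -> [-0.0, 0.0, -0.183, 0.002, 0.0, 0.003] rows 1.3 
(np.float64(655.5856578530461), np.float64(-19.37388227317984), np.float64(117.67465693484587), 95.5) -> [0.893, 0.147, 0.0, 0.0, 0.0, -0.267] rows 6.5 
(np.float64(655.5856578530461), np.float64(-19.37388227317984), np.float64(76.67465693484587), 95.5) -> [0.0, 0.0, 0.137, 0.0, 0.0, 0.0] rows 1.0 
(np.float64(655.5856578530461), np.float64(-19.37388227317984), np.float64(66.67465693484587), 95.5) -> [0.0, 0.0, 0.033, 0.0, 0.0, 0.0] rows 0.2 
(np.float64(516.230190081641), np.float64(-32.7922876260112), np.float64(66.67465693484587), 95.5) -> [-0.0, -0.467, 0.0, 0.0, 0.0, 0.0] rows 3.4
```

step_arm(
  steps=[
    [0, 0, -0.05, 0, 0, 0, 1],
    [0, 0, -0.11, 0, 0, 0, 1],
    [0, 0, -0.11, 0, 0, 0, 1],
    [0, 0, -0.11, 0, 0, 0, 1],
  ],
)

```text
time_s: 22.62
position: [0.5819, -0.281, 0.0962]
tcp_rot: [[0.111, 0.994, 0.003], [0.994, -0.111, -0.002], [-0.001, 0.003, -1.0]]
force: [-0.2, -0.4, -2.8]
opening: 0.406
grasp_force: 30.0
```

step_arm(
  steps=[
    [0.1, 0.016, 0, 0, 0, -0.03, 1],
    [0.22, 0.036, 0, 0, 0, -0.066, 1],
    [0.34, 0.056, 0, 0, 0, -0.1, 1],
    [0.46, 0.076, 0, 0, 0, -0.137, 1],
    [0.58, 0.095, 0, 0, 0, -0.173, 1],
    [0.7, 0.115, 0, 0, 0, -0.209, 1],
    [0.82, 0.135, 0, 0, 0, -0.245, 1],
    [0.893, 0.147, 0, 0, 0, -0.267, 1],
  ],
)

```text
time_s: 23.28
position: [0.6544, -0.0151, 0.0939]
tcp_rot: [[-0.101, 0.995, -0.001], [0.995, 0.101, 0.001], [0.001, -0.001, -1.0]]
force: [0.1, -0.9, -2.7]
opening: 0.414
grasp_force: 30.0
```

step_arm(
  steps=[
    [0, 0, 0, 0, 0, 0, 1],
    [0, 0, 0, 0, 0, 0, 1],
    [0, 0, 0, 0, 0, 0, 1],
  ],
)

```text
time_s: 23.53
position: [0.6541, -0.0195, 0.0944]
tcp_rot: [[-0.099, 0.995, -0.001], [0.995, 0.099, -0.001], [-0.001, -0.001, -1.0]]
force: [-0.6, -1.3, -3.2]
opening: 0.41
grasp_force: 30.0
```

```bash
python3 -c "
from h import *
A=(655.6,-19.4);plan((*A,77,95.5),(*A,66.5,95.5))
c=Cam('top');d=Cam('scene');p=c.px([[.58,-.02,.05]])[0];x,y=map(int,p);c.save('t10',(x-65,y-65,x+65,y+65),3)
p=d.px([[.62,-.02,.05]])[0];x,y=map(int,p);d.save('s10',(x-65,y-65,x+65,y+65),3)
cv2.imwrite('pics/c10.png',np.hstack([cv2.imread('pics/t10.png'),cv2.imread('pics/s10.png')]))"
```

```text
(655.6, -19.4, 77, 95.5) -> [-0.0, 0.005, 0.058, -0.001, 0.001, 0.004] rows 0.4 
(655.6, -19.4, 66.5, 95.5) -> [0.0, 0.0, 0.035, 0.0, 0.0, 0.0] rows 0.3
```

View pics/c10.png

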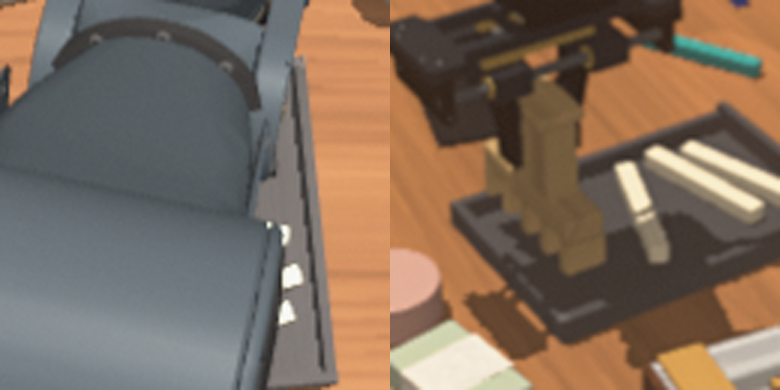

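The rake hangs over the far part of the tray, at right-half crop (560,190), with the sticks ahead of it at (640,210) to (740,170). I lower it and comb.

step_arm(
  steps=[
    [0, 0.005, 0.03, 0, 0, 0.004, 1],
    [0, 0.005, 0.058, 0, 0, 0.004, 1],
    [0, 0.005, 0.08, 0, 0, 0.004, 1],
    [0, 0.005, 0.094, 0, 0, 0.004, 1],
    [0, 0.005, 0.094, 0, 0, 0.004, 1],
    [0, 0.005, 0.094, 0, 0, 0.004, 1],
  ],
)

```text
time_s: 24.13
position: [0.6562, -0.0193, 0.0668]
tcp_rot: [[-0.095, 0.995, 0.0], [0.995, 0.095, -0.0], [-0.0, 0.0, -1.0]]
force: [0.1, 0.4, -1.6]
opening: 0.407
grasp_force: 30.0
```

```bash
python3 -c "
from h import *
s=read_state();print(s['position'],s['force'],s['opening'])
a=np.radians(5.5);t=np.array([566,-28]);u=np.array([np.cos(a),np.sin(a)])
B=t+20*u;C=t-54*u
plan((*B,66.3,95.5),(*C,66.3,95.5))"
```

```text
[ 0.65617723 -0.01927981  0.06675802] [ 0.1035952   0.42486063 -1.57392168] 0.40713503623581754
(np.float64(585.9079239673435), np.float64(-26.08308494959552), 66.3, 95.5) -> [-0.0, -0.235, 0.001, 0.0, 0.001, -0.001] rows 1.7 
(np.float64(512.2486052881724), np.float64(-33.17567063609209), 66.3, 95.5) -> [-0.0, -0.247, 0.0, 0.0, 0.0, 0.0] rows 1.8
```

step_arm(
  steps=[
    [0, -0.03, 0.001, 0, 0, 0, 1],
    [0, -0.06, 0.001, 0, 0, 0, 1],
    [0, -0.09, 0.001, 0, 0, 0, 1],
    [0, -0.12, 0.001, 0, 0, 0, 1],
    [0, -0.15, 0.001, 0, 0, 0, 1],
    [0, -0.18, 0.001, 0, 0, 0, 1],
    [0, -0.21, 0.001, 0, 0, 0, 1],
    [0, -0.24, 0.001, 0, 0, 0, 1],
  ],
)

```text
time_s: 24.8
position: [0.5841, -0.0262, 0.0673]
tcp_rot: [[-0.095, 0.995, 0.002], [0.995, 0.095, -0.001], [-0.001, 0.002, -1.0]]
force: [-0.1, -0.0, -1.4]
opening: 0.409
grasp_force: 30.0
```

step_arm(
  steps=[
    [0, -0.03, 0, 0, 0, 0, 1],
    [0, -0.06, 0, 0, 0, 0, 1],
    [0, -0.09, 0, 0, 0, 0, 1],
    [0, -0.12, 0, 0, 0, 0, 1],
    [0, -0.15, 0, 0, 0, 0, 1],
    [0, -0.18, 0, 0, 0, 0, 1],
    [0, -0.21, 0, 0, 0, 0, 1],
    [0, -0.235, 0, 0, 0, 0, 1],
  ],
)

```text
time_s: 25.47
position: [0.5138, -0.0328, 0.0671]
tcp_rot: [[-0.095, 0.995, 0.002], [0.995, 0.095, -0.001], [-0.001, 0.002, -1.0]]
force: [1.2, -0.5, -2.3]
opening: 0.414
grasp_force: 30.0
```

step_arm(
  steps=[
    [0, 0, 0, 0, 0, 0, 1],
    [0, 0, 0, 0, 0, 0, 1],
    [0, -0.007, 0, 0, 0, 0, 1],
    [0, -0.007, 0, 0, 0, 0, 1],
  ],
)

```text
time_s: 25.8
position: [0.5126, -0.0329, 0.0669]
tcp_rot: [[-0.095, 0.995, 0.001], [0.995, 0.095, -0.001], [-0.001, 0.001, -1.0]]
force: [0.1, 0.4, -2.7]
opening: 0.409
grasp_force: 30.0
```

step_arm(
  steps=[
    [0, -0.005, 0, 0, 0, 0, 1],
    [0, -0.007, 0, 0, 0, 0, 1],
    [0, -0.007, 0, 0, 0, 0, 1],
  ],
)

```text
time_s: 26.05
position: [0.5107, -0.0332, 0.0669]
tcp_rot: [[-0.095, 0.995, 0.002], [0.995, 0.095, -0.001], [-0.001, 0.002, -1.0]]
force: [0.0, -0.3, -2.7]
opening: 0.405
grasp_force: 30.0
```

step_arm(
  steps=[
    [0, -0.005, 0, 0, 0, 0, 1],
    [0, -0.005, 0, 0, 0, 0, 1],
    [0, -0.005, 0, 0, 0, 0, 1],
  ],
)

```text
time_s: 26.3
position: [0.509, -0.0333, 0.067]
tcp_rot: [[-0.095, 0.995, 0.001], [0.995, 0.095, -0.001], [-0.001, 0.001, -1.0]]
force: [-0.0, -0.3, -2.2]
opening: 0.409
grasp_force: 30.0
```

step_arm(
  steps=[
    [0, -0.005, 0, 0, 0, 0, 1],
    [0, -0.005, 0, 0, 0, 0, 1],
    [0, -0.005, 0, 0, 0, 0, 1],
  ],
)

```text
time_s: 26.55
position: [0.5084, -0.0336, 0.0672]
tcp_rot: [[-0.095, 0.995, 0.003], [0.995, 0.095, -0.001], [-0.001, 0.003, -1.0]]
force: [2.4, -0.3, -3.0]
opening: 0.407
grasp_force: 30.0
```

step_arm(
  steps=[
    [0, -0.004, 0, 0, 0, 0, 1],
    [0, -0.004, 0, 0, 0, 0, 1],
    [0, 0.03, 0, 0, 0, 0, 1],
    [0, 0.06, 0, 0, 0, 0, 1],
    [0, 0.06, -0.06, 0, 0, 0, 1],
    [0, 0.06, -0.13, 0, 0, 0, 1],
    [0, 0.06, -0.13, 0, 0, 0, 1],
    [0, 0.06, -0.13, 0, 0, 0, 1],
  ],
)

```text
time_s: 27.22
position: [0.5256, -0.0318, 0.1064]
tcp_rot: [[-0.095, 0.995, 0.002], [0.995, 0.095, -0.001], [-0.001, 0.002, -1.0]]
force: [0.4, -0.4, -2.2]
opening: 0.413
grasp_force: 30.0
```

```bash
python3 -c "
from h import *
s=read_state();print(s['force'],s['opening'])
plan((604,-268,106,82.5),(604,-268,66,82.5))"
```

```text
[ 0.39516642 -0.40432595 -2.19242056] 0.41262725529623623
(604, -268, 106, 82.5) -> [-0.809, 0.185, 0.003, 0.003, 0.001, 0.288] rows 6.0 
(604, -268, 66, 82.5) -> [0.0, 0.0, 0.133, 0.0, 0.0, 0.0] rows 1.0
```

step_arm(
  steps=[
    [-0.1, 0.022, 0, 0, 0, 0.035, 1],
    [-0.22, 0.05, 0, 0, 0, 0.078, 1],
    [-0.34, 0.078, 0, 0, 0, 0.12, 1],
    [-0.46, 0.105, 0, 0, 0, 0.163, 1],
    [-0.58, 0.132, 0, 0, 0, 0.206, 1],
    [-0.7, 0.16, 0, 0, 0, 0.249, 1],
    [-0.809, 0.185, 0, 0, 0, 0.288, 1],
    [-0.809, 0.185, 0, 0, 0, 0.288, 1],
  ],
)

```text
time_s: 27.88
position: [0.6058, -0.276, 0.1049]
tcp_rot: [[0.136, 0.991, 0.005], [0.991, -0.136, -0.006], [-0.006, 0.006, -1.0]]
force: [0.6, -0.7, -2.2]
opening: 0.41
grasp_force: 30.0
```

step_arm(
  steps=[
    [0, 0, 0, 0, 0, 0, 1],
    [0, 0, 0, 0, 0, 0, 1],
    [0, 0, 0.06, 0, 0, 0, 1],
    [0, 0, 0.11, 0, 0, 0, 1],
    [0, 0, 0.135, 0, 0, 0, 1],
    [0, 0, 0.143, 0, 0, 0, 1],
    [0, 0, 0.147, 0, 0, 0, 1],
    [0, 0, 0.147, 0, 0, 0, 1],
  ],
)

```text
time_s: 28.55
position: [0.6025, -0.2653, 0.0626]
tcp_rot: [[0.129, 0.992, -0.002], [0.992, -0.129, 0.002], [0.002, -0.002, -1.0]]
force: [0.2, 1.1, 0.1]
opening: 0.413
grasp_force: 30.0
```

```bash
python3 -c "
from h import *
s=read_state();print(s['force'],s['opening'],s['position'])"
```

```text
[0.24592626 1.0616814  0.10034689] 0.4131617632463926 [ 0.60247147 -0.26534967  0.0625681 ]
```

step_arm(
  steps=[
    [0, 0, 0, 0, 0, 0, -1],
    [0, 0, 0, 0, 0, 0, -1],
    [0, 0, 0, 0, 0, 0, -1],
    [0, 0, 0, 0, 0, 0, -1],
    [0, 0, 0, 0, 0, 0, -1],
    [0, 0, 0, 0, 0, 0, -1],
    [0, 0, 0, 0, 0, 0, -1],
    [0, 0, 0, 0, 0, 0, -1],
  ],
)

```text
time_s: 29.22
position: [0.6039, -0.2682, 0.0621]
tcp_rot: [[0.131, 0.991, 0.002], [0.991, -0.131, -0.001], [-0.001, 0.002, -1.0]]
force: [-0.8, -0.1, 0.6]
opening: 0.929
grasp_force: 0.0
```

step_arm(
  steps=[
    [0, 0, -0.1, 0, 0, 0, -1],
    [0, 0, -0.2, 0, 0, 0, -1],
    [0, 0, -0.3, 0, 0, 0, -1],
    [0, 0, -0.4, 0, 0, 0, -1],
    [0, 0, -0.4, 0, 0, 0, -1],
    [0, -0.4, -0.4, 0, 0, 0, -1],
    [0, -0.5, -0.4, 0, 0, 0, 1],
    [0, -0.5, -0.4, 0, 0, 0, 1],
  ],
)

```text
time_s: 29.88
position: [0.4784, -0.2512, 0.1817]
tcp_rot: [[0.129, 0.992, 0.002], [0.992, -0.129, -0.001], [-0.001, 0.002, -1.0]]
force: [-0.1, -0.4, -1.0]
opening: 0.922
grasp_force: 0.0
```

```bash
python3 -c "
from h import *
# reported tip = TCP. above front pad, fingers closed, tool y along stand y? heading 178-> use 88 (tool y along x)
plan((480,-20,200,88),(560,150,180,88),(561,272,140,88),(560,272,104,88),(558,272,70,88))
c=Cam('top');p=c.px([[.58,-.03,.05]])[0];x,y=map(int,p);c.save('t11',(x-50,y-65,x+130,y+65),3)"
```

```text
(480, -20, 200, 88) -> [0.765, -0.094, -0.062, 0.002, 0.001, -0.121] rows 5.6 
(560, 150, 180, 88) -> [0.576, 0.247, 0.067, 0.0, 0.0, 0.0] rows 4.5 
(561, 272, 140, 88) -> [0.407, -0.011, 0.133, 0.0, 0.0, 0.0] rows 3.1 
(560, 272, 104, 88) -> [-0.0, -0.003, 0.12, 0.0, 0.0, 0.0] rows 0.9 
(558, 272, 70, 88) -> [-0.0, -0.007, 0.113, 0.0, 0.0, 0.0] rows 0.8
```

View pics/t11.png

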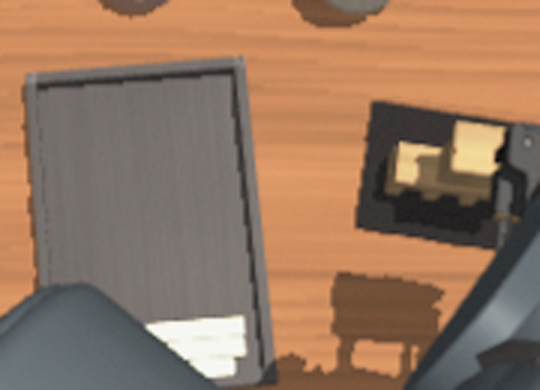

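The sticks lie packed at the fence (near (200,345)) and the rake stands on its mat at (450,165). Next I tip the tubes.

step_arm(
  steps=[
    [0.765, -0.094, -0.062, 0.002, 0.001, -0.121, 1],
    [0.765, -0.094, -0.062, 0.002, 0.001, -0.121, 1],
    [0.765, -0.094, -0.062, 0.002, 0.001, -0.121, 1],
    [0.765, -0.094, -0.062, 0.002, 0.001, -0.121, 1],
    [0.765, -0.094, -0.062, 0.002, 0.001, -0.121, 1],
    [0.765, -0.094, -0.062, 0.002, 0.001, -0.121, 1],
    [0.765, -0.094, -0.062, 0.002, 0.001, -0.121, 1],
  ],
)

```text
time_s: 30.52
position: [0.4807, -0.016, 0.2006]
tcp_rot: [[0.031, 1.0, -0.001], [1.0, -0.031, 0.002], [0.002, -0.001, -1.0]]
force: [-0.3, -0.2, -0.7]
opening: 0.358
grasp_force: 0.0
```

step_arm(
  steps=[
    [0.576, 0.247, 0.067, 0, 0, 0, 1],
    [0.576, 0.247, 0.067, 0, 0, 0, 1],
    [0.576, 0.247, 0.067, 0, 0, 0, 1],
    [0.576, 0.247, 0.067, 0, 0, 0, 1],
    [0.576, 0.247, 0.067, 0, 0, 0, 1],
    [0.576, 0.247, 0.067, 0, 0, 0, 1],
  ],
)

```text
time_s: 31.02
position: [0.5644, 0.1529, 0.1795]
tcp_rot: [[0.032, 0.999, 0.002], [0.999, -0.032, 0.002], [0.002, 0.002, -1.0]]
force: [-0.3, -0.5, 0.5]
opening: 0.011
grasp_force: 0.0
```

step_arm(
  steps=[
    [0.407, -0.011, 0.133, 0, 0, 0, 1],
    [0.407, -0.011, 0.133, 0, 0, 0, 1],
    [0.407, -0.011, 0.133, 0, 0, 0, 1],
    [0.407, -0.011, 0.133, 0, 0, 0, 1],
    [0.407, -0.011, 0.133, 0, 0, 0, 1],
    [0.407, -0.011, 0.133, 0, 0, 0, 1],
  ],
)

```text
time_s: 31.52
position: [0.5631, 0.2704, 0.1401]
tcp_rot: [[0.036, 0.999, -0.001], [0.999, -0.036, -0.001], [-0.001, -0.001, -1.0]]
force: [0.2, 0.1, -0.4]
opening: 0.007
grasp_force: 0.0
```

```bash
cat >> h.py <<'E'
def sticks(c,box,z=.02):
    hsv=cv2.cvtColor(c.im,cv2.COLOR_RGB2HSV).astype(int);m=(hsv[...,1]<70)&(hsv[...,2]>170)
    b=np.zeros(m.shape,bool);x0,y0,x1,y1=box;b[y0:y1,x0:x1]=1
    return c.blobs(m&b,z,30)
E
python3 -c "
from h import *
s=read_state();print(s['opening'])
plan((559,272,106,88),(558,272,72,88))
c=Cam('top')
for r in sticks(c,(275,190,390,330)):print(r)"
```

```text
0.0069351378624521775
(559, 272, 106, 88) -> [0.005, -0.014, 0.114, -0.001, 0.001, -0.001] rows 0.8 
(558, 272, 72, 88) -> [-0.0, -0.003, 0.113, 0.0, 0.0, 0.0] rows 0.8 
(array([335., 296.]), array([473.6, -40.3]), array([ 43. , 118.8]), np.float32(95.4))
```

step_arm(
  steps=[
    [0.005, -0.014, 0.06, 0, 0, 0, 1],
    [0.005, -0.014, 0.11, 0, 0, 0, 1],
    [0.005, -0.014, 0.14, 0, 0, 0, 1],
    [0.005, -0.015, 0.17, 0, 0, 0, 1],
    [0.005, -0.016, 0.2, 0, 0, 0, 1],
    [0.005, -0.016, 0.2, 0, 0, 0, 1],
  ],
)

```text
time_s: 32.07
position: [0.5572, 0.2716, 0.0796]
tcp_rot: [[0.038, 0.999, -0.003], [0.999, -0.038, -0.001], [-0.001, -0.003, -1.0]]
force: [0.3, 0.7, -0.5]
opening: 0.005
grasp_force: 0.0
```

step_arm(
  steps=[
    [0, 0, 0.013, 0, 0, 0, 1],
    [0, 0, 0.02, 0, 0, 0, 1],
    [0, 0, 0.02, 0, 0, 0, 1],
  ],
)

```text
time_s: 32.32
position: [0.5585, 0.2726, 0.0747]
tcp_rot: [[0.036, 0.999, 0.0], [0.999, -0.036, -0.0], [-0.0, 0.0, -1.0]]
force: [-2.2, -1.6, 2.5]
opening: 0.005
grasp_force: 1.4
```

step_arm(
  steps=[
    [0, 0, 0.015, 0, 0, 0, 1],
    [0, 0, 0.015, 0, 0, 0, 1],
    [0, 0, 0.015, 0, 0, 0, 1],
  ],
)

```text
time_s: 32.57
position: [0.5588, 0.273, 0.0735]
tcp_rot: [[0.035, 0.999, 0.002], [0.999, -0.035, -0.0], [-0.0, 0.002, -1.0]]
force: [-7.7, -5.3, 20.0]
opening: 0.006
grasp_force: 10.3
```

step_arm(
  steps=[
    [0, 0, 0.015, 0, 0, 0, 1],
    [0, 0, 0.015, 0, 0, 0, 1],
    [0, 0, 0.015, 0, 0, 0, 1],
  ],
)

```text
time_s: 32.82
position: [0.559, 0.273, 0.0731]
tcp_rot: [[0.035, 0.999, 0.003], [0.999, -0.035, -0.001], [-0.0, 0.003, -1.0]]
force: [-12.8, -6.7, 41.5]
opening: 0.003
grasp_force: 21.1
```

```bash
python3 -c "
from h import *
s=read_state();print(s['position'],s['force'])
d=Cam('scene');p=d.px([[.55,.27,.07]])[0];x,y=map(int,p);d.save('s12',(x-80,y-60,x+80,y+60),5);print(x,y)
import math
for sx in (-40,40):
  for th in (0,.5):
    print(sx,th)
"
```

```text
[0.55898889 0.27303241 0.07310397] [-12.78135667  -6.74969407  41.48227155]
408 325
-40 0
-40 0.5
40 0
40 0.5
```

The tubes are at the end stop. I back off and look from both cameras.

step_arm(
  steps=[
    [0, 0, -0.05, 0, 0, 0, 1],
    [0, 0, -0.15, 0, 0, 0, 1],
    [0, 0, -0.28, 0, 0, 0, 1],
    [-0.1, -0.1, -0.36, 0, 0, 0, -1],
    [-0.3, -0.3, -0.36, 0, 0, 0, -1],
    [-0.45, -0.45, -0.36, 0, 0, 0, -1],
    [-0.45, -0.45, -0.36, 0, 0, 0, -1],
    [-0.45, -0.45, -0.36, 0, 0, 0, -1],
  ],
)

```text
time_s: 33.53
position: [0.4166, 0.1422, 0.1739]
tcp_rot: [[0.036, 0.999, 0.002], [0.999, -0.036, 0.0], [0.0, 0.002, -1.0]]
force: [-0.5, -0.2, 0.4]
opening: 0.298
grasp_force: 0.0
```

```bash
python3 -c "
from h import *
c=Cam('top');d=Cam('scene')
def crop(C,P,n):
  p=C.px([P])[0];x,y=map(int,p);C.save(n,(x-50,y-50,x+50,y+50),4);return (x-50,y-50)
print(crop(c,[.55,.27,.04],'a'),crop(d,[.55,.27,.04],'b'))
cv2.imwrite('pics/c12.png',np.hstack([cv2.imread('pics/a.png'),cv2.imread('pics/b.png')]))
print(read_state()['position'])"
```

```text
(142, 207) (357, 287)
[0.41459306 0.14164458 0.17351997]
```

View pics/c12.png

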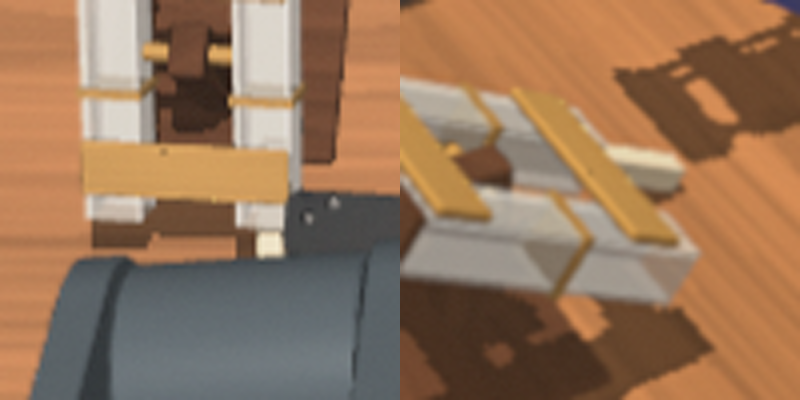

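Only the right-hand tube, at y = -40, shows a bare stick: left crop (270,245), right crop end (683,180). I check the computed stick position against those pixels.

```bash
cat >> h.py <<'E'
H=np.array([620,270.]);ya=np.radians(-2.)
def S(x,y,z): # stand -> world mm
    return np.array([H[0]+np.cos(ya)*x-np.sin(ya)*y,H[1]+np.sin(ya)*x+np.cos(ya)*y,z])
E
python3 -c "
from h import *
c=Cam('top');d=Cam('scene')
for y in (-47,-40,-33): print(y,'end centre scene',d.px([S(-132,y,6)/1000])[0].round(1),'end top edge scene',d.px([S(-135.4,y,12)/1000])[0].round(1))
print('stick at lip, top, upper face', [c.px([S(-86,y,42)/1000])[0].round(1) for y in (-47,-33)])
for n,C,z in (('top',c,.03),('scene',d,.012)):
  hsv=cv2.cvtColor(C.im,cv2.COLOR_RGB2HSV).astype(int)
  m=(hsv[...,0]>18)&(hsv[...,0]<40)&(hsv[...,1]>20)&(hsv[...,1]<70)&(hsv[...,2]>150)
  x0,y0,x1,y1=((195,255,225,290) if n=='top' else (400,310,440,345))
  ys,xs=np.nonzero(m[y0:y1,x0:x1]);print(n,len(xs),(xs.min()+x0,xs.max()+x0,ys.min()+y0,ys.max()+y0) if len(xs) else '')
G=S(-105.8,-40,20.5);print(G)
"
```

```text
-47 end centre scene [421.2 327.3] end top edge scene [423.  324.5]
-40 end centre scene [423.1 329.4] end top edge scene [424.9 326.6]
-33 end centre scene [425.  331.5] end top edge scene [426.8 328.7]
stick at lip, top, upper face [array([212.6, 265.5]), array([206.1, 265.2])]
top 36 (np.int64(206), np.int64(212), np.int64(265), np.int64(271))
scene 54 (np.int64(403), np.int64(426), np.int64(324), np.int64(340))
[512.86847063 233.71673367  20.5       ]
```

```bash
cat >> h.py <<'E'
def t(C,phi,pitch,ahead=7):
    """goal with the tips 'ahead' mm beyond point C along the tool axis"""
    return (*(np.array(C)+ahead*rot(phi,pitch)[:,2]).round(1),phi,pitch)
E
python3 -c "
from h import *
G=S(-105.8,-40,20.5)
plan((430,200,180,132,0),t(G,178,0,-110),t(G,178,-12,-60),t(G,178,-12))"
```

```text
(430, 200, 180, 132, 0) -> [0.19, 0.025, -0.019, 0.006, 0.001, -0.981] rows 6.2 
(np.float64(512.9), np.float64(233.7), np.float64(130.5), 178, 0) -> [-0.101, 0.281, 0.165, 0.0, 0.0, -1.022] rows 6.4 TOO BIG
(np.float64(500.4), np.float64(234.2), np.float64(79.2), 178, -12) -> [0.042, 0.0, 0.171, -0.0, -0.267, -0.0] rows 1.7 
(np.float64(514.3), np.float64(233.7), np.float64(13.7), 178, -12) -> [0.0, -0.0, 0.223, 0.0, 0.0, 0.0] rows 1.6
```

step_arm(
  steps=[
    [0.19, 0.025, -0.019, 0.006, 0.001, -0.981, -0.2],
    [0.19, 0.025, -0.019, 0.006, 0.001, -0.981, -0.2],
    [0.19, 0.025, -0.019, 0.006, 0.001, -0.981, -0.2],
    [0.19, 0.025, -0.019, 0.006, 0.001, -0.981, -0.2],
    [0.19, 0.025, -0.019, 0.006, 0.001, -0.981, -0.2],
    [0.19, 0.025, -0.019, 0.006, 0.001, -0.981, -0.2],
    [0.19, 0.025, -0.019, 0.006, 0.001, -0.981, -0.2],
    [0.19, 0.025, -0.019, 0.006, 0.001, -0.981, -0.2],
  ],
)

```text
time_s: 34.4
position: [0.43, 0.2011, 0.1793]
tcp_rot: [[-0.669, 0.743, -0.002], [0.743, 0.669, 0.0], [0.001, -0.001, -1.0]]
force: [-0.2, -0.2, 0.3]
opening: 0.603
grasp_force: 0.0
```

step_arm(
  steps=[
    [-0.101, 0.281, 0.165, 0, 0, -1.0, -0.2],
    [-0.101, 0.281, 0.165, 0, 0, -1.0, -0.2],
    [-0.101, 0.281, 0.165, 0, 0, -1.0, -0.2],
    [-0.101, 0.281, 0.165, 0, 0, -1.0, -0.2],
    [-0.101, 0.281, 0.165, 0, 0, -1.0, -0.2],
    [-0.101, 0.281, 0.165, 0, 0, -1.0, -0.2],
    [-0.101, 0.281, 0.165, 0, 0, -1.0, -0.2],
    [-0.101, 0.281, 0.165, 0, 0, -1.0, -0.2],
  ],
)

```text
time_s: 35.07
position: [0.5117, 0.2346, 0.1291]
tcp_rot: [[-0.999, 0.053, -0.003], [0.053, 0.999, -0.0], [0.003, -0.0, -1.0]]
force: [-0.4, -0.0, 0.6]
opening: 0.598
grasp_force: 0.0
```

step_arm(
  steps=[
    [0.042, 0, 0.171, 0, -0.267, -0.022, -0.2],
    [0.042, 0, 0.171, 0, -0.267, -0.022, -0.2],
    [0.042, 0, 0.171, 0, -0.267, -0.022, -0.2],
    [0.042, 0, 0.171, 0, -0.267, -0.022, -0.2],
    [0.042, 0, 0.171, 0, -0.267, -0.022, -0.2],
    [0.042, 0, 0.171, 0, -0.267, -0.022, -0.2],
  ],
)

```text
time_s: 35.57
position: [0.5005, 0.2354, 0.079]
tcp_rot: [[-0.978, 0.035, 0.207], [0.034, 0.999, -0.008], [-0.207, -0.001, -0.978]]
force: [0.3, 0.3, 0.1]
opening: 0.597
grasp_force: 0.0
```

```bash
python3 -c "
from h import *
s=read_state();print(np.round(s['joint_positions'],1),s['opening'])
G=S(-105.8,-40,20.5)
plan(t(G,178,-12))"
```

```text
[ 15.7  34.3 107.4  -8.1  27.1 -65.5] 0.5970954199254741
(np.float64(514.3), np.float64(233.7), np.float64(13.7), 178, -12) -> [-0.0, -0.004, 0.223, -0.001, -0.001, -0.0] rows 1.6
```

step_arm(
  steps=[
    [0, -0.004, 0.1, 0, 0, 0, -0.2],
    [0, -0.004, 0.18, 0, 0, 0, -0.2],
    [0, -0.004, 0.223, 0, 0, 0, -0.2],
    [0, -0.004, 0.223, 0, 0, 0, -0.2],
    [0, -0.004, 0.223, 0, 0, 0, -0.2],
    [0, -0.004, 0.223, 0, 0, 0, 1],
    [0, -0.004, 0.223, 0, 0, 0, 1],
    [0, -0.004, 0.223, 0, 0, 0, 1],
  ],
)

```text
time_s: 36.23
position: [0.5123, 0.2331, 0.0138]
tcp_rot: [[-0.978, 0.034, 0.206], [0.033, 0.999, -0.009], [-0.206, -0.002, -0.979]]
force: [-0.9, -0.3, -0.4]
opening: 0.456
grasp_force: 0.0
```

step_arm(
  steps=[
    [0, 0, 0, 0, 0, 0, 1],
    [0, 0, 0, 0, 0, 0, 1],
    [0, 0, 0, 0, 0, 0, 1],
    [0, 0, 0, 0, 0, 0, 1],
    [0, 0, 0, 0, 0, 0, 1],
  ],
)

```text
time_s: 36.65
position: [0.5115, 0.2329, 0.0127]
tcp_rot: [[-0.978, 0.034, 0.204], [0.032, 0.999, -0.009], [-0.204, -0.002, -0.979]]
force: [-0.9, 0.8, 1.1]
opening: 0.158
grasp_force: 30.0
```

The stick is gripped (13.7 mm). I draw it out while easing it level.

```bash
python3 -c "
from h import *
plan(t((490,233.7,21),178,-7),t((470,234.4,22),178,-1),t((448,235.2,25),178,5),t((440,235,120),178,16.6))"
```

```text
(np.float64(490.9), np.float64(233.7), np.float64(14.1), 178, -7) -> [0.066, 0.0, -0.019, -0.003, 0.106, 0.002] rows 0.7 
(np.float64(470.1), np.float64(234.4), np.float64(15.0), 178, -1) -> [0.068, -0.0, -0.011, -0.0, 0.133, -0.0] rows 0.8 
(np.float64(447.4), np.float64(235.2), np.float64(18.0), 178, 5) -> [0.076, 0.0, -0.011, -0.0, 0.133, 0.0] rows 0.8 
(np.float64(438.0), np.float64(235.1), np.float64(113.3), 178, 16.6) -> [0.059, -0.001, -0.314, 0.0, 0.258, 0.0] rows 2.3
```

step_arm(
  steps=[
    [0.033, 0, -0.009, 0, 0.053, 0, 1],
    [0.066, 0, -0.019, 0, 0.106, 0, 1],
    [0.066, 0, -0.019, 0, 0.106, 0, 1],
  ],
)

```text
time_s: 36.9
position: [0.4906, 0.2335, 0.0142]
tcp_rot: [[-0.992, 0.034, 0.12], [0.033, 0.999, -0.007], [-0.12, -0.003, -0.993]]
force: [0.3, 0.2, -0.4]
opening: 0.156
grasp_force: 30.0
```

step_arm(
  steps=[
    [0.034, 0, -0.006, 0, 0.066, 0, 1],
    [0.068, 0, -0.011, 0, 0.133, 0, 1],
    [0.068, 0, -0.011, 0, 0.133, 0, 1],
  ],
)

```text
time_s: 37.15
position: [0.4708, 0.2342, 0.0148]
tcp_rot: [[-0.999, 0.034, 0.018], [0.034, 0.999, -0.003], [-0.018, -0.003, -1.0]]
force: [-0.1, -0.0, -0.3]
opening: 0.155
grasp_force: 30.0
```

step_arm(
  steps=[
    [0.038, 0, -0.006, 0, 0.066, 0, 1],
    [0.076, 0, -0.011, 0, 0.133, 0, 1],
    [0.1, 0, -0.015, 0, 0.133, 0, 1],
    [0.1, 0, -0.015, 0, 0.133, 0, 1],
  ],
)

```text
time_s: 37.48
position: [0.439, 0.2349, 0.0186]
tcp_rot: [[-0.996, 0.034, -0.087], [0.034, 0.999, -0.001], [0.087, -0.004, -0.996]]
force: [-0.0, -0.3, -0.2]
opening: 0.155
grasp_force: 30.0
```

```bash
python3 -c "
from h import *
s=read_state();print(np.round(s['joint_positions'],1),s['opening'],s['grasp_force'])
plan(t((440,235,120),178,16.6),t((500,110,140),140,16.6),t((560,0,140),110,16.6))"
```

```text
[ 14.5  41.3 105.1   1.9  38.5 -75.1] 0.1547634884036003 29.999241828918457
(np.float64(438.0), np.float64(235.1), np.float64(113.3), 178, 16.6) -> [0.031, -0.001, -0.314, -0.005, 0.258, 0.001] rows 2.3 
(np.float64(498.5), np.float64(111.3), np.float64(133.3), 140, 16.6) -> [-0.188, -0.405, -0.126, -0.241, 0.0, 0.809] rows 5.3 
(np.float64(559.3), np.float64(1.9), np.float64(133.3), 110, 16.6) -> [-0.373, -0.149, -0.111, -0.19, -0.0, 0.639] rows 4.2
```

step_arm(
  steps=[
    [0, 0, -0.1, 0, 0, 0, 1],
    [0.015, 0, -0.2, 0, 0.13, 0, 1],
    [0.031, 0, -0.314, 0, 0.258, 0, 1],
    [0.031, 0, -0.314, 0, 0.258, 0, 1],
    [0.031, 0, -0.314, 0, 0.258, 0, 1],
  ],
)

```text
time_s: 37.9
position: [0.4425, 0.2357, 0.115]
tcp_rot: [[-0.96, 0.035, -0.278], [0.034, 0.999, 0.008], [0.278, -0.002, -0.961]]
force: [1.4, -1.0, -1.8]
opening: 0.153
grasp_force: 30.0
```

step_arm(
  steps=[
    [-0.188, -0.405, -0.126, -0.241, 0, 0.809, 1],
    [-0.188, -0.405, -0.126, -0.241, 0, 0.809, 1],
    [-0.188, -0.405, -0.126, -0.241, 0, 0.809, 1],
    [-0.188, -0.405, -0.126, -0.241, 0, 0.809, 1],
    [-0.188, -0.405, -0.126, -0.241, 0, 0.809, 1],
    [-0.188, -0.405, -0.126, -0.241, 0, 0.809, 1],
    [-0.188, -0.405, -0.126, -0.241, 0, 0.809, 1],
  ],
)

```text
time_s: 38.48
position: [0.498, 0.1109, 0.1326]
tcp_rot: [[-0.733, 0.644, -0.221], [0.618, 0.765, 0.18], [0.285, -0.004, -0.958]]
force: [1.2, 0.1, -0.0]
opening: 0.156
grasp_force: 30.0
```

step_arm(
  steps=[
    [-0.373, -0.149, -0.111, -0.19, 0, 0.639, 1],
    [-0.373, -0.149, -0.111, -0.19, 0, 0.639, 1],
    [-0.373, -0.149, -0.111, -0.19, 0, 0.639, 1],
    [-0.373, -0.149, -0.111, -0.19, 0, 0.639, 1],
    [-0.373, -0.149, -0.111, -0.19, 0, 0.639, 1],
    [-0.373, -0.149, -0.111, -0.19, 0, 0.639, 1],
    [-0.373, -0.149, -0.111, -0.19, 0, 0.639, 1],
  ],
)

```text
time_s: 39.07
position: [0.5591, 0.0044, 0.1335]
tcp_rot: [[-0.332, 0.938, -0.102], [0.899, 0.348, 0.266], [0.285, -0.003, -0.959]]
force: [0.6, -0.1, -0.8]
opening: 0.155
grasp_force: 30.0
```

```bash
python3 -c "
from h import *
s=read_state();print(np.round(s['joint_positions'],1),s['opening'],s['grasp_force'])
C=(583.5,-1.2)
plan(t((*C,70),95.5,16.6),t((*C,30),95.5,16.6),t((*C,15),95.5,16.6))"
```

```text
[-18.2  35.2  91.4  14.1  64.7 -45.9] 0.1550840923009203 29.999219477176666
(np.float64(583.3), np.float64(0.8), np.float64(63.3), 95.5, 16.6) -> [-0.104, 0.072, 0.213, -0.098, 0.002, 0.315] rows 2.1 
(np.float64(583.3), np.float64(0.8), np.float64(23.3), 95.5, 16.6) -> [-0.038, 0.0, 0.128, 0.0, 0.0, 0.0] rows 1.0 
(np.float64(583.3), np.float64(0.8), np.float64(8.3), 95.5, 16.6) -> [-0.014, 0.0, 0.048, 0.0, 0.0, 0.0] rows 0.4
```

step_arm(
  steps=[
    [-0.104, 0.072, 0.213, -0.098, 0.002, 0.315, 1],
    [-0.104, 0.072, 0.213, -0.098, 0.002, 0.315, 1],
    [-0.104, 0.072, 0.213, -0.098, 0.002, 0.315, 1],
    [-0.104, 0.072, 0.213, -0.098, 0.002, 0.315, 1],
    [-0.104, 0.072, 0.213, -0.098, 0.002, 0.315, 1],
    [-0.104, 0.072, 0.213, -0.098, 0.002, 0.315, 1],
  ],
)

```text
time_s: 39.57
position: [0.5858, -0.0003, 0.0658]
tcp_rot: [[-0.092, 0.995, -0.022], [0.954, 0.095, 0.283], [0.284, 0.005, -0.959]]
force: [0.4, -0.4, -0.1]
opening: 0.154
grasp_force: 30.0
```

step_arm(
  steps=[
    [-0.019, 0, 0.064, 0, 0, 0, 1],
    [-0.038, 0, 0.128, 0, 0, 0, 1],
    [-0.038, 0, 0.128, 0, 0, 0, 1],
    [-0.038, 0, 0.128, 0, 0, 0, 1],
  ],
)

```text
time_s: 39.9
position: [0.5851, -0.0006, 0.0248]
tcp_rot: [[-0.09, 0.996, -0.024], [0.954, 0.093, 0.284], [0.285, 0.002, -0.959]]
force: [0.5, -0.7, 0.9]
opening: 0.155
grasp_force: 30.0
```

step_arm(
  steps=[
    [-0.006, 0, 0.02, 0, 0, 0, 1],
    [-0.011, 0, 0.038, 0, 0, 0, 1],
    [-0.011, 0, 0.038, 0, 0, 0, 1],
    [-0.011, 0, 0.038, 0, 0, 0, 1],
  ],
)

```text
time_s: 40.23
position: [0.5852, -0.0008, 0.0123]
tcp_rot: [[-0.088, 0.996, -0.024], [0.954, 0.092, 0.284], [0.285, 0.002, -0.959]]
force: [-0.4, -0.8, 0.0]
opening: 0.156
grasp_force: 30.0
```

step_arm(
  steps=[
    [-0.002, 0, 0.007, 0, 0, 0, 1],
    [-0.002, 0, 0.007, 0, 0, 0, 1],
    [-0.002, 0, 0.007, 0, 0, 0, 0.1],
    [-0.002, 0, 0.007, 0, 0, 0, 0.1],
    [-0.002, 0, 0.007, 0, 0, 0, 0.1],
    [-0.002, 0, 0.007, 0, 0, 0, 0.1],
    [-0.002, 0, 0.007, 0, 0, 0, 0.1],
    [-0.002, 0, 0.007, 0, 0, 0, 0.1],
  ],
)

```text
time_s: 40.9
position: [0.5852, -0.0008, 0.01]
tcp_rot: [[-0.088, 0.996, -0.024], [0.955, 0.091, 0.284], [0.285, 0.002, -0.959]]
force: [-0.1, 0.1, -0.1]
opening: 0.433
grasp_force: 0.0
```

step_arm(
  steps=[
    [0, 0, -0.1, 0, 0, 0, 0.1],
    [0, 0, -0.23, 0, 0, 0, 0.1],
    [0, 0, -0.36, 0, 0, 0, 0.1],
    [0, 0, -0.5, 0, 0, 0, 1],
    [0, 0, -0.5, 0, 0, 0, 1],
    [0, 0, -0.5, 0, 0, 0, 1],
  ],
)

```text
time_s: 41.4
position: [0.5907, -0.0448, 0.1565]
tcp_rot: [[-0.089, 0.996, -0.017], [0.955, 0.09, 0.281], [0.282, 0.008, -0.959]]
force: [-1.1, -0.4, 0.2]
opening: 0.304
grasp_force: 0.0
```

```bash
python3 -c "
from h import *
P=S(50,0,0)
plan((600,150,180,95,0),(P[0],P[1],175,88,0))
print(P)"
```

```text
(600, 150, 180, 95, 0) -> [0.64, 0.09, 0.107, 0.01, -0.364, 0.006] rows 4.7 
(np.float64(669.9695413509548), np.float64(268.25502516487495), 175, 88, 0) -> [0.372, 0.267, 0.017, 0.0, 0.0, 0.156] rows 3.3 
[669.96954135 268.25502516   0.        ]
```

step_arm(
  steps=[
    [0.64, 0.09, 0.107, 0.01, -0.364, 0.006, 1],
    [0.64, 0.09, 0.107, 0.01, -0.364, 0.006, 1],
    [0.64, 0.09, 0.107, 0.01, -0.364, 0.006, 1],
    [0.64, 0.09, 0.107, 0.01, -0.364, 0.006, 1],
    [0.64, 0.09, 0.107, 0.01, -0.364, 0.006, 1],
    [0.64, 0.09, 0.107, 0.01, -0.364, 0.006, 1],
    [0.64, 0.09, 0.107, 0.01, -0.364, 0.006, 1],
  ],
)

```text
time_s: 41.98
position: [0.5963, 0.1538, 0.176]
tcp_rot: [[-0.093, 0.996, -0.009], [0.996, 0.093, 0.002], [0.003, -0.009, -1.0]]
force: [-0.8, -0.6, -0.0]
opening: 0.01
grasp_force: 0.0
```

step_arm(
  steps=[
    [0.372, 0.25, 0.017, 0, 0, 0.156, 1],
    [0.372, 0.25, 0.017, 0, 0, 0.156, 1],
    [0.372, 0.25, 0.017, 0, 0, 0.156, 1],
    [0.372, 0.25, 0.017, 0, 0, 0.156, 1],
    [0.372, 0.25, 0.017, 0, 0, 0.156, 1],
    [0.372, 0.25, 0.017, 0, 0, 0.156, 1],
  ],
)

```text
time_s: 42.48
position: [0.6617, 0.2673, 0.1705]
tcp_rot: [[0.035, 0.999, -0.01], [0.999, -0.035, 0.0], [-0.0, -0.01, -1.0]]
force: [-0.1, -0.5, 0.0]
opening: 0.005
grasp_force: 0.0
```

```bash
python3 -c "
from h import *
s=read_state();print(s['opening'])
P=S(45,0,0)
plan((P[0],P[1],107,88,0))
c=Cam('top')
for r in sticks(c,(275,190,390,330)):print(r)"
```

```text
0.004703940907820621
(np.float64(664.9725872158593), np.float64(268.42952264838743), 107, 88, 0) -> [0.004, 0.013, 0.211, -0.013, 0.0, -0.0] rows 1.5 
(array([335., 296.]), array([473.6, -40.3]), array([ 43. , 118.8]), np.float32(95.4))
(array([331., 244.]), array([588. , -30.2]), array([ 15.1, 109.8]), np.float32(95.3))
```

The new stick lies straight in the tray and the old ones are unmoved. I level the tubes.

step_arm(
  steps=[
    [0.004, 0.013, 0.08, 0, 0, 0, 1],
    [0.004, 0.013, 0.13, 0, 0, 0, 1],
    [0.004, 0.013, 0.16, 0, 0, 0, 1],
    [0.004, 0.013, 0.19, 0, 0, 0, 1],
    [0.004, 0.013, 0.21, 0, 0, 0, 1],
    [0.004, 0.013, 0.21, 0, 0, 0, 1],
  ],
)

```text
time_s: 43.03
position: [0.6707, 0.2677, 0.1124]
tcp_rot: [[0.037, 0.999, 0.003], [0.999, -0.038, 0.003], [0.003, 0.003, -1.0]]
force: [1.5, -0.9, 5.9]
opening: 0.009
grasp_force: 2.6
```

step_arm(
  steps=[
    [0, 0, 0.008, 0, 0, 0, 1],
    [0, 0, 0.008, 0, 0, 0, 1],
    [0, 0, 0.008, 0, 0, 0, 1],
  ],
)

```text
time_s: 43.28
position: [0.6685, 0.268, 0.1095]
tcp_rot: [[0.037, 0.999, -0.001], [0.999, -0.037, 0.002], [0.002, -0.001, -1.0]]
force: [1.7, -1.4, 4.8]
opening: 0.009
grasp_force: 2.6
```

step_arm(
  steps=[
    [0, 0, 0.01, 0, 0, 0, 1],
    [0, 0, 0.01, 0, 0, 0, 1],
    [0, 0, 0.01, 0, 0, 0, 1],
  ],
)

```text
time_s: 43.53
position: [0.6685, 0.2682, 0.1064]
tcp_rot: [[0.037, 0.999, -0.001], [0.999, -0.037, 0.002], [0.002, -0.001, -1.0]]
force: [1.5, -0.2, 5.6]
opening: 0.005
grasp_force: 2.5
```

step_arm(
  steps=[
    [0, 0, 0.007, 0, 0, 0, 1],
    [0, 0, 0.007, 0, 0, 0, 1],
    [0, 0, 0.007, 0, 0, 0, 1],
  ],
)

```text
time_s: 43.78
position: [0.6689, 0.2682, 0.1045]
tcp_rot: [[0.037, 0.999, 0.0], [0.999, -0.037, 0.002], [0.002, -0.0, -1.0]]
force: [2.2, -0.6, 4.0]
opening: 0.006
grasp_force: 2.5
```

step_arm(
  steps=[
    [0, 0, 0.005, 0, 0, 0, 1],
    [0, 0, 0.005, 0, 0, 0, 1],
    [0, 0, 0.005, 0, 0, 0, 1],
  ],
)

```text
time_s: 44.03
position: [0.6692, 0.2682, 0.1032]
tcp_rot: [[0.037, 0.999, 0.001], [0.999, -0.037, 0.002], [0.003, 0.001, -1.0]]
force: [2.7, -0.4, 5.3]
opening: 0.009
grasp_force: 2.8
```

step_arm(
  steps=[
    [0, 0, -0.05, 0, 0, 0, 1],
    [0, 0, -0.15, 0, 0, 0, 1],
    [0, 0, -0.25, 0, 0, 0, 1],
    [-0.3, -0.1, -0.25, 0, 0, 0, -1],
    [-0.6, -0.25, -0.25, 0, 0, 0, -1],
    [-0.9, -0.4, -0.25, 0, 0, 0, -1],
    [-0.9, -0.4, -0.25, 0, 0, 0, -1],
    [-0.9, -0.4, -0.25, 0, 0, 0, -1],
  ],
)

```text
time_s: 44.7
position: [0.5744, 0.0796, 0.1756]
tcp_rot: [[0.036, 0.999, -0.008], [0.999, -0.036, 0.002], [0.002, -0.008, -1.0]]
force: [-0.1, -0.9, 0.5]
opening: 0.295
grasp_force: 0.0
```

```bash
python3 -c "
from h import *
c=Cam('top')
# brass plates: level check by their centres and rake flange by wood colour
h=cv2.cvtColor(c.im,cv2.COLOR_RGB2HSV).astype(int)
for p in c.px([S(-60,0,105)/1000,S(50,0,105)/1000]): x,y=p.round().astype(int);print(p.round(1),h[y,x])
m=(h[...,0]>14)&(h[...,0]<22)&(h[...,1]>120)&(h[...,2]>190);b=np.zeros(m.shape,bool);b[170:290,140:240]=1
for r in c.blobs(m&b,.105,100):print('plate',r)
x,y=c.px([[.604,-.266,.114]])[0].round().astype(int);print(x,y,h[y,x])
b[:]=0;b[195:260,405:475]=1
m=(h[...,0]>12)&(h[...,0]<25)&(h[...,1]<165)&(h[...,2]>200)
for r in c.blobs(m&b,.114,30):print('rake',r)
plan((550,0,180,88))"
```

```text
[184.9 247. ] [ 19 132 236]
[190.2 195.5] [ 19 133 237]
plate (array([174., 246.]), array([562.3, 294.7]), array([29.3, 68. ]), np.float32(88.2))
plate (array([183., 194.]), array([672. , 281.6]), array([28.4, 87.4]), np.float32(90.9))
448 229 [ 21  96 239]
rake (array([418., 232.]), array([ 593.6, -207.6]), array([25.1, 25.6]), np.float32(172.4))
rake (array([452., 233.]), array([ 595.7, -270.1]), array([45.2, 73.4]), np.float32(81.9))
(550, 0, 180, 88) -> [-0.247, -0.056, -0.015, -0.021, 0.004, -0.005] rows 1.8
```

The tubes are level. I fetch the rake again.

```bash
python3 -c "
from h import *
plan((560,-120,185,85),(604,-268,165,82.5),(604,-268,63,82.5))"
```

```text
(560, -120, 185, 85) -> [-0.645, -0.007, -0.031, -0.021, 0.005, 0.062] rows 4.6 
(604, -268, 165, 82.5) -> [-0.479, 0.189, 0.067, 0.0, 0.0, 0.056] rows 3.7 
(604, -268, 63, 82.5) -> [0.0, 0.0, 0.34, 0.0, 0.0, 0.0] rows 2.4
```

step_arm(
  steps=[
    [-0.645, -0.007, -0.031, -0.021, 0.005, 0.062, -1],
    [-0.645, -0.007, -0.031, -0.021, 0.005, 0.062, -1],
    [-0.645, -0.007, -0.031, -0.021, 0.005, 0.062, -1],
    [-0.645, -0.007, -0.031, -0.021, 0.005, 0.062, -1],
    [-0.645, -0.007, -0.031, -0.021, 0.005, 0.062, -1],
    [-0.645, -0.007, -0.031, -0.021, 0.005, 0.062, -1],
    [-0.645, -0.007, -0.031, -0.021, 0.005, 0.062, -1],
  ],
)

```text
time_s: 45.33
position: [0.5671, -0.1133, 0.1844]
tcp_rot: [[0.088, 0.996, 0.009], [0.996, -0.088, 0.006], [0.007, 0.009, -1.0]]
force: [-0.8, 0.7, -0.9]
opening: 0.879
grasp_force: 0.0
```

step_arm(
  steps=[
    [-0.479, 0.189, 0.067, 0, 0, 0.056, -1],
    [-0.479, 0.189, 0.067, 0, 0, 0.056, -1],
    [-0.479, 0.189, 0.067, 0, 0, 0.056, -1],
    [-0.479, 0.189, 0.067, 0, 0, 0.056, -1],
    [-0.479, 0.189, 0.067, 0, 0, 0.056, -1],
    [-0.479, 0.189, 0.067, 0, 0, 0.056, -1],
    [-0.479, 0.189, 0.067, 0, 0, 0.056, -1],
  ],
)

```text
time_s: 45.92
position: [0.6122, -0.2569, 0.1634]
tcp_rot: [[0.126, 0.992, 0.008], [0.992, -0.126, 0.008], [0.009, 0.007, -1.0]]
force: [-0.3, 0.6, 0.2]
opening: 0.998
grasp_force: 0.0
```

```bash
python3 -c "
from h import *
plan((604,-268,63,82.5))"
```

```text
(604, -268, 63, 82.5) -> [-0.043, -0.025, 0.334, 0.009, -0.011, 0.005] rows 2.4
```

step_arm(
  steps=[
    [-0.038, -0.025, 0, 0.009, -0.011, 0.005, -1],
    [-0.038, -0.025, 0, 0.009, -0.011, 0.005, -1],
    [-0.038, -0.025, 0, 0.009, -0.011, 0.005, -1],
    [-0.038, -0.025, 0, 0.009, -0.011, 0.005, -1],
    [-0.038, -0.025, 0, 0.009, -0.011, 0.005, -1],
  ],
)

```text
time_s: 46.33
position: [0.6044, -0.2686, 0.1642]
tcp_rot: [[0.13, 0.991, 0.002], [0.991, -0.13, -0.002], [-0.002, 0.003, -1.0]]
force: [-0.2, 0.6, -0.7]
opening: 0.997
grasp_force: 0.0
```

```bash
python3 -c "
from h import *
plan((604,-268,63,82.5))"
```

```text
(604, -268, 63, 82.5) -> [0.002, -0.003, 0.337, 0.004, 0.003, 0.0] rows 2.4
```

step_arm(
  steps=[
    [0.002, -0.002, 0.1, 0, 0, 0, -1],
    [0.002, -0.002, 0.2, 0, 0, 0, -1],
    [0.002, -0.002, 0.3, 0, 0, 0, -1],
    [0.002, -0.002, 0.337, 0, 0, 0, -1],
    [0.002, -0.002, 0.337, 0, 0, 0, -1],
    [0.002, -0.002, 0.337, 0, 0, 0, -1],
    [0.002, -0.002, 0.337, 0, 0, 0, 1],
    [0.002, -0.002, 0.337, 0, 0, 0, 1],
  ],
)

```text
time_s: 47.0
position: [0.6056, -0.2696, 0.065]
tcp_rot: [[0.131, 0.991, 0.006], [0.991, -0.131, -0.005], [-0.004, 0.006, -1.0]]
force: [-0.2, 1.2, -0.3]
opening: 0.923
grasp_force: 0.0
```

step_arm(
  steps=[
    [0, 0, 0, 0, 0, 0, 1],
    [0, 0, 0, 0, 0, 0, 1],
    [0, 0, 0, 0, 0, 0, 1],
    [0, 0, 0, 0, 0, 0, 1],
    [0, 0, 0, 0, 0, 0, 1],
    [0, 0, 0, 0, 0, 0, 1],
    [0, 0, 0, 0, 0, 0, 1],
    [0, 0, 0, 0, 0, 0, 1],
  ],
)

```text
time_s: 47.67
position: [0.6039, -0.2686, 0.0627]
tcp_rot: [[0.131, 0.991, 0.002], [0.991, -0.131, -0.002], [-0.002, 0.002, -1.0]]
force: [0.2, 0.1, 0.9]
opening: 0.415
grasp_force: 30.0
```

step_arm(
  steps=[
    [0, 0, 0, 0, 0, 0, 1],
    [0, 0, 0, 0, 0, 0, 1],
    [0, 0, -0.06, 0, 0, 0, 1],
    [0, 0, -0.12, 0, 0, 0, 1],
    [0, 0, -0.13, 0, 0, 0, 1],
    [0, 0, -0.13, 0, 0, 0, 1],
    [0, 0, -0.13, 0, 0, 0, 1],
  ],
)

```text
time_s: 48.25
position: [0.6035, -0.2683, 0.101]
tcp_rot: [[0.131, 0.991, 0.001], [0.991, -0.131, -0.002], [-0.002, 0.001, -1.0]]
force: [0.2, 0.4, -2.1]
opening: 0.409
grasp_force: 30.0
```

```bash
python3 -c "
from h import *
s=read_state();print(s['opening'],s['grasp_force'],s['force'])
A=(655.6,-19.4);z=s['position'][2]*1000;plan((*A,z,95.5))
c=Cam('top')
for r in sticks(c,(275,190,390,330)):print(r)"
```

```text
0.4090149602535239 30.013557701313403 [ 0.24340445  0.39773944 -2.1045934 ]
(655.6, -19.4, np.float64(101.00168828898775), 95.5) -> [0.845, 0.063, -0.001, 0.002, 0.002, -0.289] rows 6.1
```

step_arm(
  steps=[
    [0.11, 0.008, 0, 0, 0, -0.038, 1],
    [0.22, 0.016, 0, 0, 0, -0.075, 1],
    [0.34, 0.025, 0, 0, 0, -0.116, 1],
    [0.46, 0.034, 0, 0, 0, -0.157, 1],
    [0.58, 0.043, 0, 0, 0, -0.198, 1],
    [0.7, 0.052, 0, 0, 0, -0.239, 1],
    [0.8, 0.06, 0, 0, 0, -0.274, 1],
    [0.845, 0.063, 0, 0.002, 0.002, -0.289, 1],
  ],
)

```text
time_s: 48.97
position: [0.6551, -0.015, 0.0997]
tcp_rot: [[-0.1, 0.995, -0.002], [0.995, 0.1, 0.002], [0.002, -0.002, -1.0]]
force: [-0.5, 0.1, -3.0]
opening: 0.41
grasp_force: 30.0
```

step_arm(
  steps=[
    [0, 0, 0, 0, 0, 0, 1],
    [0, 0, 0, 0, 0, 0, 1],
    [0, 0, 0, 0, 0, 0, 1],
    [0, 0, 0, 0, 0, 0, 1],
  ],
)

```text
time_s: 49.3
position: [0.6556, -0.0214, 0.1008]
tcp_rot: [[-0.094, 0.996, -0.0], [0.996, 0.094, -0.001], [-0.001, -0.0, -1.0]]
force: [0.4, 0.2, -3.0]
opening: 0.407
grasp_force: 30.0
```

```bash
python3 -c "
from h import *
s=read_state();print(s['opening'],s['grasp_force'],s['force'])
A=(655.6,-19.4);plan((*A,66.5,95.5))"
```

```text
0.40743420428400245 29.998925764812157 [ 0.39098817  0.16892578 -2.97777937]
(655.6, -19.4, 66.5, 95.5) -> [0.007, 0.001, 0.114, -0.0, 0.001, -0.003] rows 0.8
```

step_arm(
  steps=[
    [0.007, 0.001, 0.05, 0, 0, 0, 1],
    [0.007, 0.001, 0.09, 0, 0, -0.003, 1],
    [0.007, 0.001, 0.114, 0, 0, -0.003, 1],
    [0.007, 0.001, 0.114, 0, 0, -0.003, 1],
    [0.007, 0.001, 0.114, 0, 0, -0.003, 1],
    [0.007, 0.001, 0.114, 0, 0, -0.003, 1],
  ],
)

```text
time_s: 49.8
position: [0.656, -0.0179, 0.067]
tcp_rot: [[-0.097, 0.995, 0.0], [0.995, 0.097, -0.0], [-0.0, 0.0, -1.0]]
force: [-1.3, -0.2, -2.2]
opening: 0.408
grasp_force: 30.0
```

step_arm(
  steps=[
    [0, -0.03, 0, 0, 0, 0, 1],
    [0, -0.06, 0, 0, 0, 0, 1],
    [0, -0.09, 0, 0, 0, 0, 1],
    [0, -0.12, 0, 0, 0, 0, 1],
    [0, -0.15, 0, 0, 0, 0, 1],
    [0, -0.18, 0, 0, 0, 0, 1],
    [0, -0.21, 0, 0, 0, 0, 1],
    [0, -0.24, 0, 0, 0, 0, 1],
  ],
)

```text
time_s: 50.47
position: [0.5836, -0.0248, 0.0673]
tcp_rot: [[-0.098, 0.995, 0.001], [0.995, 0.098, -0.001], [-0.001, 0.001, -1.0]]
force: [0.0, 0.9, -2.6]
opening: 0.412
grasp_force: 30.0
```

step_arm(
  steps=[
    [0, -0.03, 0, 0, 0, 0, 1],
    [0, -0.06, 0, 0, 0, 0, 1],
    [0, -0.09, 0, 0, 0, 0, 1],
    [0, -0.12, 0, 0, 0, 0, 1],
    [0, -0.15, 0, 0, 0, 0, 1],
    [0, -0.18, 0, 0, 0, 0, 1],
    [0, -0.193, 0, 0, 0, 0, 1],
    [0, -0.193, 0, 0, 0, 0, 1],
  ],
)

```text
time_s: 51.13
position: [0.5253, -0.0303, 0.067]
tcp_rot: [[-0.098, 0.995, -0.001], [0.995, 0.098, -0.0], [-0.0, -0.001, -1.0]]
force: [0.9, -0.3, -2.8]
opening: 0.412
grasp_force: 30.0
```

step_arm(
  steps=[
    [0, -0.004, 0, 0, 0, 0, 1],
    [0, -0.004, 0, 0, 0, 0, 1],
    [0, -0.004, 0, 0, 0, 0, 1],
  ],
)

```text
time_s: 51.38
position: [0.526, -0.0306, 0.067]
tcp_rot: [[-0.098, 0.995, 0.001], [0.995, 0.098, -0.001], [-0.001, 0.001, -1.0]]
force: [-0.1, -0.3, -1.7]
opening: 0.414
grasp_force: 30.0
```

step_arm(
  steps=[
    [0, -0.005, 0, 0, 0, 0, 1],
    [0, -0.005, 0, 0, 0, 0, 1],
    [0, -0.005, 0, 0, 0, 0, 1],
  ],
)

```text
time_s: 51.63
position: [0.5242, -0.0307, 0.067]
tcp_rot: [[-0.098, 0.995, 0.001], [0.995, 0.098, -0.001], [-0.001, 0.001, -1.0]]
force: [1.1, -0.3, -2.9]
opening: 0.41
grasp_force: 30.0
```

step_arm(
  steps=[
    [0, -0.005, 0, 0, 0, 0, 1],
    [0, -0.005, 0, 0, 0, 0, 1],
    [0, -0.005, 0, 0, 0, 0, 1],
  ],
)

```text
time_s: 51.88
position: [0.5237, -0.0309, 0.0672]
tcp_rot: [[-0.098, 0.995, 0.003], [0.995, 0.098, -0.001], [-0.001, 0.003, -1.0]]
force: [2.5, 0.3, -3.2]
opening: 0.412
grasp_force: 30.0
```

step_arm(
  steps=[
    [0, -0.005, 0, 0, 0, 0, 1],
    [0, -0.005, 0, 0, 0, 0, 1],
    [0, -0.005, 0, 0, 0, 0, 1],
  ],
)

```text
time_s: 52.13
position: [0.5233, -0.0312, 0.0675]
tcp_rot: [[-0.097, 0.995, 0.006], [0.995, 0.097, -0.001], [-0.002, 0.006, -1.0]]
force: [5.2, 1.7, -3.9]
opening: 0.408
grasp_force: 30.0
```

The packed sticks resist at the expected depth for four. I back off and return the rake.

step_arm(
  steps=[
    [0, 0.03, 0, 0, 0, 0, 1],
    [0, 0.06, 0, 0, 0, 0, 1],
    [0, 0.06, 0, 0, 0, 0, 1],
    [0, 0.06, -0.06, 0, 0, 0, 1],
    [0, 0.06, -0.13, 0, 0, 0, 1],
    [0, 0.06, -0.13, 0, 0, 0, 1],
    [0, 0.06, -0.13, 0, 0, 0, 1],
  ],
)

```text
time_s: 52.72
position: [0.5392, -0.0293, 0.1065]
tcp_rot: [[-0.098, 0.995, 0.002], [0.995, 0.098, -0.001], [-0.001, 0.002, -1.0]]
force: [-0.8, -0.1, -2.7]
opening: 0.41
grasp_force: 30.0
```

```bash
python3 -c "
from h import *
s=read_state();print(s['opening'],s['grasp_force'])
plan((604,-268,s['position'][2]*1000,82.2))"
```

```text
0.4101613251067903 29.999110838980414
(604, -268, np.float64(106.53594902243506), 82.2) -> [-0.813, 0.137, 0.001, 0.002, 0.002, 0.299] rows 5.9
```

step_arm(
  steps=[
    [-0.1, 0.017, 0, 0, 0, 0.037, 1],
    [-0.22, 0.037, 0, 0, 0, 0.081, 1],
    [-0.34, 0.057, 0, 0, 0, 0.125, 1],
    [-0.46, 0.078, 0, 0, 0, 0.169, 1],
    [-0.58, 0.098, 0, 0, 0, 0.213, 1],
    [-0.7, 0.118, 0, 0, 0, 0.257, 1],
    [-0.813, 0.137, 0, 0, 0, 0.299, 1],
    [-0.813, 0.137, 0, 0, 0, 0.299, 1],
  ],
)

```text
time_s: 53.38
position: [0.6055, -0.276, 0.1049]
tcp_rot: [[0.142, 0.99, 0.004], [0.99, -0.142, -0.007], [-0.006, 0.005, -1.0]]
force: [0.8, -1.1, -2.8]
opening: 0.409
grasp_force: 30.0
```

step_arm(
  steps=[
    [0, 0, 0, 0, 0, 0, 1],
    [0, 0, 0, 0, 0, 0, 1],
    [0, 0, 0.06, 0, 0, 0, 1],
    [0, 0, 0.11, 0, 0, 0, 1],
    [0, 0, 0.135, 0, 0, 0, 1],
    [0, 0, 0.143, 0, 0, 0, 1],
    [0, 0, 0.147, 0, 0, 0, 1],
    [0, 0, 0.147, 0, 0, 0, 1],
  ],
)

```text
time_s: 54.05
position: [0.6018, -0.2655, 0.0628]
tcp_rot: [[0.134, 0.991, -0.004], [0.991, -0.134, 0.002], [0.001, -0.004, -1.0]]
force: [-3.7, 0.8, 3.6]
opening: 0.408
grasp_force: 30.0
```

step_arm(
  steps=[
    [0, 0, 0, 0, 0, 0, 1],
    [0, 0, 0, 0, 0, 0, 1],
  ],
)

```text
time_s: 54.22
position: [0.6019, -0.2656, 0.0628]
tcp_rot: [[0.135, 0.991, -0.004], [0.991, -0.135, 0.002], [0.001, -0.004, -1.0]]
force: [-4.6, 2.0, 6.4]
opening: 0.41
grasp_force: 30.0
```

Standing on the mat. I release, rise and check.

step_arm(
  steps=[
    [0, 0, 0, 0, 0, 0, -1],
    [0, 0, 0, 0, 0, 0, -1],
    [0, 0, 0, 0, 0, 0, -1],
    [0, 0, 0, 0, 0, 0, -1],
    [0, 0, 0, 0, 0, 0, -1],
    [0, 0, 0, 0, 0, 0, -1],
    [0, 0, 0, 0, 0, 0, -1],
    [0, 0, 0, 0, 0, 0, -1],
  ],
)

```text
time_s: 54.88
position: [0.6039, -0.268, 0.0621]
tcp_rot: [[0.136, 0.991, 0.001], [0.991, -0.136, -0.001], [-0.001, 0.001, -1.0]]
force: [0.4, -0.2, 1.0]
opening: 0.927
grasp_force: 0.0
```

step_arm(
  steps=[
    [0, 0, -0.1, 0, 0, 0, -1],
    [0, 0, -0.2, 0, 0, 0, -1],
    [0, 0, -0.3, 0, 0, 0, -1],
    [0, 0, -0.4, 0, 0, 0, -1],
    [0, 0, -0.45, 0, 0, 0, -1],
    [0, 0, -0.45, 0, 0, 0, -1],
    [0, 0, -0.45, 0, 0, 0, -1],
  ],
)

```text
time_s: 55.47
position: [0.604, -0.268, 0.198]
tcp_rot: [[0.136, 0.991, 0.002], [0.991, -0.136, -0.002], [-0.002, 0.003, -1.0]]
force: [-0.1, 0.1, -0.9]
opening: 1.0
grasp_force: 0.0
```

step_arm(
  steps=[
    [-0.1, -0.1, 0, 0, 0, 0, -1],
    [-0.3, -0.2, 0, 0, 0, 0, -1],
    [-0.5, -0.35, 0, 0, 0, 0, -1],
    [-0.7, -0.5, 0, 0, 0, 0, -1],
    [-0.8, -0.7, 0, 0, 0, 0, -1],
    [-0.8, -0.7, 0, 0, 0, 0, -1],
    [-0.8, -0.7, 0, 0, 0, 0, -1],
    [-0.8, -0.7, 0, 0, 0, 0, -1],
  ],
)

```text
time_s: 56.13
position: [0.3593, -0.4775, 0.1947]
tcp_rot: [[0.138, 0.99, -0.002], [0.99, -0.138, 0.003], [0.003, -0.003, -1.0]]
force: [-0.6, 0.0, 0.2]
opening: 1.001
grasp_force: 0.0
```

```bash
python3 -c "
from h import *
print(read_state()['position'])
c=Cam('top')
for r in sticks(c,(275,190,390,330)):print(r)
h=cv2.cvtColor(c.im,cv2.COLOR_RGB2HSV).astype(int)
b=np.zeros(h.shape[:2],bool);b[195:260,405:475]=1
m=(h[...,0]>16)&(h[...,1]<115)&(h[...,2]>215)
for r in c.blobs(m&b,.114,30):print('flange',r)
m=(h[...,0]>14)&(h[...,0]<22)&(h[...,1]>120)&(h[...,2]>190);b[:]=0;b[170:290,140:240]=1
for r in c.blobs(m&b,.105,100):print('plate',r)
for k,z in (('mid',0.02),):
  u=[np.cos(np.radians(5.5)),np.sin(np.radians(5.5))];print([round((np.array([x,y])-[566,-28])@u,1) for _,(x,y),_,_ in sticks(c,(275,190,390,330))])"
```

```text
[ 0.3592885  -0.47745246  0.19466715]
(array([335., 293.]), array([480.6, -39.5]), array([ 56.7, 118.6]), np.float32(95.4))
flange (array([448., 231.]), array([ 599. , -267.6]), array([30.6, 71.8]), np.float32(81.4))
plate (array([184., 246.]), array([561.1, 273.5]), array([ 29.6, 108.2]), np.float32(87.7))
plate (array([190., 195.]), array([672.2, 270.3]), array([ 29.3, 110. ]), np.float32(87.3))
[np.float64(-86.1)]
```

Four sticks are packed in one 56.7 x 118.6 mm block at 95.4°, parallel to the tray's y axis. The rake stands on the mat and the tubes are level, so I hand in.

```bash
python3 -c "
from rig import *
print(hand_in())"
```

```text
the job is handed in; nothing more can be done
None
```

I handed in the job, and `hand_in()` returned no verdict: the last picture showed three old sticks and the one new stick I found packed straight and parallel at the fence, the rake on its mat and the tubes level (the rake fell on its mat once early on and I stood it up again; the other tube showed no stick).

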